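Cap and load a batch of printed tubes for inspection

ROBOT

A 6-joint arm with a two-finger parallel gripper is mounted at the origin on the work surface. World frame = base frame: x ahead of the robot, y to its left, z up, the work surface at z = 0. Lengths are in m, angles in rad, forces in N, time in s.
With the tool pointing down it reaches from about 0.4 to 0.925 m from the base axis. Payload 12.5 kg.
Tool frame: the origin (TCP) lies midway between the tips of the shut fingers; the grasp point (between the pads) lies 19 mm behind it; x points along the fingers, y is the direction in which the jaws open and shut, and the axes are right-handed (so a half turn about x gives the same grasp; the last joint's range is limited). The gripper opens to 95 mm and grips with 3 to 60 N. Pads are 20 mm wide; open, the fingers measure 119 mm over their backs; the gripper's body (75 mm by 180 mm) begins 59 mm behind the grasp point.
Start: joints at [-1.212, 0.491, 1.559, -0, 1.092, -0.106], TCP at [0.28, -0.559, 0.215] pointing down, gripper open.
Joint ranges: [-3.1, 3.1], [-0.84, 2.19], [0.05, 2.79], [-1.13, 4.28], [0.06, 2.93], [-2.69, 2.69]. Speed limits (rad/s): [2.22, 2.22, 2.79, 3.14, 3.14, 3.14].

INTERFACE

Orientations are given as a rotation vector (axis times angle).
In Python, from bench import get_obs, read_camera, hand_in gives the robot as it stands.
- The arm moves only by the tool carry_out, never from a script. Its argument "rows" is one flat list of numbers, 7 for each row, row after row: the turn, a rotation vector about the tool's x, y, z in degrees, then the shift along the tool's x, y, z in mm, then the finger opening in mm, from 0 to 95.1. In form: [wx, wy, wz, tx, ty, tz, grip, wx, wy, wz, tx, ty, tz, grip, ...]. A call has 1 to 20 rows; each row is the pose to reach, as a shift and turn from the pose commanded when the call began, along the tool's axes at that moment; what a row does not reach only later rows make up. A row lasts 1/12 s, in which the tool goes at most 41.7 mm and 7.16 degrees, less where a joint would pass 70% of its speed; a pose out of reach is approached as far as the arm can. A call with a gripper value outside its range is refused whole. The fingers move at their own pace and stop on an object; the grip force is fixed at half the most. Time passes only in rows, so rows that repeat a pose let the fingers close. It gives the time, the measured TCP pose, the force and the opening at its end, in the units of the state.
- get_obs(): the state, without advancing time (a new reading comes with each control period).
- read_camera(name): name is "side" or "top"; returns a dict with "pixels" (400x640x3 uint8, red, green, blue), "intrinsics" (3x3 intrinsics, pixels), "k1" (the pictures are not rectified: a ray, as slopes to the right and down, at radius r is drawn at 1 + k1 r^2 times it, then the intrinsics apply), "world_from_camera" (4x4, takes a point from camera to world coordinates). Camera axes: x right, y up, looking along -z (the intrinsics and any distortion apply to the point x, -y, -z); pixel columns grow to the right and rows downward; lengths in m; the calibration is good to about 2 mm. A picture is of the moment at which its call begins. There is no depth.
- hand_in(): hands the job in, once; it reports no verdict.
The state is a dict: "time_s": time; "joint_pos": joint angles; "joint_velocities": joint speeds; "tau": joint torques, N m; "eef_pos": TCP position; "ee_rot": TCP orientation; "wrist_force": force on the tool from outside, world axes, zero at the start; "torque": the same for the moment, N m; "finger_gap": opening from 0.0 (shut) to 1.0 (fully open).
Only numpy, scipy, OpenCV 4.12 (cv2) and the standard library are available. Lean on these libraries where they do the work, as an engineer would, in place of code of your own. Each camera call takes 0.05 s, during which the arm holds its last target.

TASK

Get this batch of printed tubes ready for the inspector: stand every blue tube from the build plate upright in a cell of its own in the grey carrier with its orange cap pressed down until it clicks fully shut, and pull the yellow cap of the sample tube clamped in the carrier up until it clicks open. Only when all of that is done, turn the carrier's red lock knob clockwise past its click, to the green mark. Do not disturb the glue stick or the jar.

Things in the scene. Friction and masses are not known exactly. Their poses are not given: they have to be found in the camera images.
- plate: the printer's dark steel build plate, fixed, 180 x 180 x 4 mm, on which the batch of tubes stands at the start; origin at the centre of its underside
- carrier: grey batch carrier, fixed: slab 160 (its x) x 222 (its y) x 8 mm, origin at the centre of its underside. Along the slab's +x side runs a row of four open cells (cell1 to cell4); on its -x side stand the clamped sample tube at (-45, +60) mm and the red lock knob at (-45, -50) mm
- cell1 (a point): centre of the floor of the first cell, at (+38, -78, 8) mm on the carrier; axes as the carrier's. Each cell is 48 x 48 mm inside; its white walls, 4 mm thick, rise 22 mm above the floor
- cell2 (a point): centre of the floor of the second cell, at (+38, -26, 8) mm on the carrier
- cell3 (a point): centre of the floor of the third cell, at (+38, +26, 8) mm on the carrier
- cell4 (a point): centre of the floor of the fourth cell, at (+38, +78, 8) mm on the carrier
- sample_cap (a joint): height of the sample tube's yellow push-pull cap above its shut position: 0 m shut, 0.009 m fully pulled up (open). It snaps to one end or the other (about 8 N to get over the middle) and never comes off
- sample_cap_top (a point): centre of the top face of the yellow cap, which is 36 mm in diameter, 18 mm tall and slides straight up and down; shut, its top is 66 mm above the carrier's origin. The blue sample tube below it is only 28 mm in diameter and is clamped in a fixed aluminium block 44 mm square whose top is 24 mm above the carrier's origin
- lock (a joint): angle of the red lock knob: 0 rad unlocked (white pointer towards the red mark, carrier -x), 1.5 rad locked (white pointer towards the green mark, carrier +y). Grows as it turns clockwise seen from above; it clicks over in the middle at 0.75 rad (about 0.15 N m) and then stays
- lock_grip (a point): point on the knob's axis at the height to grip it, 45 mm above the carrier's origin. The knob's grip is an upright bar 42 mm long (along this point's x; the white pointer on its top lies at the -x end), 14 mm wide and 32 mm tall, its top 7 mm above this point, on a disc 44 mm in diameter
- glue_stick: bystander: upright orange glue stick with a blue cap, 29 mm in diameter, 92 mm tall; origin at the centre of its underside
- jar: bystander: small closed glass jar with a black lid, 50 mm in diameter, 60 mm tall; origin at the centre of its underside
- tube1: blue printed tube full of screws, upright, body 36 mm in diameter and 52 mm tall, about 110 g, with a narrower white neck (26 mm) under an orange push-pull cap; origin at the centre of its underside, z along its axis. May be absent (None) from the start
- cap1 (a joint): how far tube1's orange cap is pressed down: 0 m open (a 9 mm band of white neck shows), 0.009 m shut (cap flush on the blue body). The cap is 34 mm in diameter and 18 mm tall; its top is 70 mm above the tube's origin when shut, 79 mm when open. It snaps to one end or the other, about 8 N to push it over the middle, and never comes off
- tube2: blue printed tube full of screws, upright, body 36 mm in diameter and 52 mm tall, about 110 g, with a narrower white neck (26 mm) under an orange push-pull cap; origin at the centre of its underside, z along its axis. May be absent (None) from the start
- cap2 (a joint): how far tube2's orange cap is pressed down: 0 m open (a 9 mm band of white neck shows), 0.009 m shut (cap flush on the blue body). The cap is 34 mm in diameter and 18 mm tall; its top is 70 mm above the tube's origin when shut, 79 mm when open. It snaps to one end or the other, about 8 N to push it over the middle, and never comes off
- tube3: blue printed tube full of screws, upright, body 36 mm in diameter and 52 mm tall, about 110 g, with a narrower white neck (26 mm) under an orange push-pull cap; origin at the centre of its underside, z along its axis. May be absent (None) from the start
- cap3 (a joint): how far tube3's orange cap is pressed down: 0 m open (a 9 mm band of white neck shows), 0.009 m shut (cap flush on the blue body). The cap is 34 mm in diameter and 18 mm tall; its top is 70 mm above the tube's origin when shut, 79 mm when open. It snaps to one end or the other, about 8 N to push it over the middle, and never comes off
- tube4: blue printed tube full of screws, upright, body 36 mm in diameter and 52 mm tall, about 110 g, with a narrower white neck (26 mm) under an orange push-pull cap; origin at the centre of its underside, z along its axis. May be absent (None) from the start
- cap4 (a joint): how far tube4's orange cap is pressed down: 0 m open (a 9 mm band of white neck shows), 0.009 m shut (cap flush on the blue body). The cap is 34 mm in diameter and 18 mm tall; its top is 70 mm above the tube's origin when shut, 79 mm when open. It snaps to one end or the other, about 8 N to push it over the middle, and never comes off

How it is judged:
On the way, in this order (a step that is already met when the one before it is completed fails the run):
1. every tube stands in a cell with its cap shut, and the sample's yellow cap is open (x of tube1 in the frame of carrier between 0.018 and 0.058 m and y of tube1 in the frame of carrier between -0.1 and 0.1 m and z of each of tube1, tube2, tube3, tube4 in the frame of carrier below 0.012 m and angle between each of tube1, tube2, tube3, tube4's own z axis and vertical below 0.1 rad and value of joint each of cap1, cap2, cap3, cap4, sample_cap above 0.007 m and x of tube2 in the frame of carrier between 0.018 and 0.058 m and y of tube2 in the frame of carrier between -0.1 and 0.1 m and x of tube3 in the frame of carrier between 0.018 and 0.058 m and y of tube3 in the frame of carrier between -0.1 and 0.1 m and x of tube4 in the frame of carrier between 0.018 and 0.058 m and y of tube4 in the frame of carrier between -0.1 and 0.1 m), for 0.2 s.
2. after that, the lock knob is turned past its click to the locked side (value of joint lock above 1.25 rad), for 0.2 s.
At the end, for the whole second after the job is handed in: Every tube present stands at rest on the floor of a carrier cell (within 20 mm of the row's centre line, less than 4 mm above the floor, within 0.1 rad of upright) with its cap within 2 mm of fully shut; the sample cap is at least 7 mm up; the lock knob stands beyond 1.25 rad (all of step 1 and value of joint lock above 1.25 rad and linear speed of each of tube1, tube2, tube3, tube4 below 0.02 m/s); the robot touches nothing.
It fails at once if the glue stick is moved more than 25 mm (distance of glue_stick from where it was at the start of the episode above 0.025 m).
It fails at once if the jar is moved more than 25 mm (distance of jar from where it was at the start of the episode above 0.025 m).
Of tube1, tube2, tube3, tube4 only 3 to 4 are there at a start; the rules pass over those that are not, and their reading is None.
At some moment in a run one of tube1, tube2, tube3, tube4 may be knocked a few centimetres aside while the robot is not near it.
It also fails if it takes over 208 s, if anything falls off the work surface, if the arm or the gripper's body presses on something with over 40 N, if the wrist force passes 120 N, or if a joint passes its speed limit or range.

## Working session

There is one attempt and no reset: what is moved stays moved. The work goes in short steps, Python scripts to look and compute and a tool call to move; the robot and the scene stay as the last step left them, time stands still between calls to the robot, and variables do not carry over. Pictures are saved under pics/ and viewed, and the job is handed in when it is done.

Besides the shell and the picture viewer there is one more tool, called as name(argument=value, ...) on one line, values as JSON. carry_out: Moves the arm, as the interface text tells. Its arguments: {"type":"object","properties":{"rows":{"type":"array"}},"required":["rows"]}

```bash
ls; mkdir -p pics
python3 - <<'E'
from bench import *
import cv2
o=get_obs(); print(o)
for n in("top","side"):
    c=read_camera(n); cv2.imwrite(f"pics/{n}0.png",c["pixels"][:,:,::-1]); print(n,c["intrinsics"],c["k1"],c["world_from_camera"])
E
```

```text
pics
{'time_s': 0.0, 'joint_pos': array([-1.21159256e+00,  4.91582004e-01,  1.55949130e+00, -2.03746050e-05,
        1.09169140e+00, -1.05624736e-01]), 'joint_velocities': array([-0.00072292, -0.00036986,  0.00081163,  0.00071671,  0.00126614,
        0.00148541]), 'tau': array([-7.49904825e-05, -6.12643576e+01, -2.58180696e+01,  6.92777149e-02,
        4.81838908e-02, -9.21571291e-05]), 'eef_pos': array([ 0.28007767, -0.55843822,  0.2140334 ]), 'ee_rot': array([ 1.9630548 ,  0.46585813, -1.96338998]), 'wrist_force': array([-0.47670396, -0.35603495, -0.11079844]), 'torque': array([ 0.01067974, -0.0229898 ,  0.06890649]), 'finger_gap': 1.0002566723094488}
top [[364.49539447   0.         324.22838577]
 [  0.         364.49539447 198.3017676 ]
 [  0.           0.           1.        ]] -0.08216201902495611 [[ 0.01336206  0.99357318 -0.11240017  0.52396338]
 [-0.99969366  0.01093234 -0.02220538 -0.0029682 ]
 [-0.02083387  0.11266245  0.99341488  0.82871266]
 [ 0.          0.          0.          1.        ]]
side [[385.69721055   0.         322.942986  ]
 [  0.         385.69721055 198.75396619]
 [  0.           0.           1.        ]] -0.08204890304501035 [[-9.96265632e-01  4.73516115e-02 -7.21984463e-02  5.37229655e-01]
 [-8.63408247e-02 -5.48599056e-01  8.31615499e-01  7.66755000e-01]
 [-2.29665481e-04  8.34743614e-01  5.50638762e-01  5.78332196e-01]
 [ 0.00000000e+00  0.00000000e+00  0.00000000e+00  1.00000000e+00]]
```

View pics/top0.png

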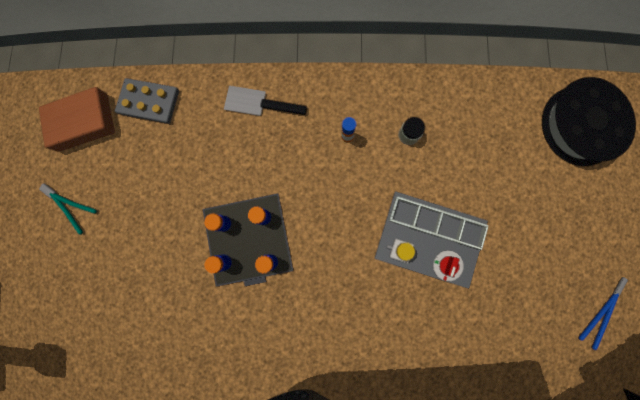

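View pics/side0.png

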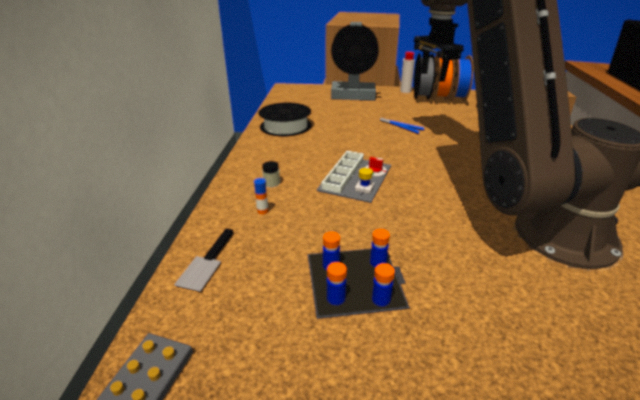

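The top view shows four tubes on the plate, with caps near (217,222), (259,215), (214,265) and (264,264). The carrier is around (432,240), the glue stick at (349,128) and the jar at (412,130). I'll look at enlarged crops next.

```bash
cat > h.py <<'E'
import numpy as np, cv2
from bench import *
from scipy.spatial.transform import Rotation as R
def cam(n,save=None):
    c=read_camera(n)
    if save: cv2.imwrite(f"pics/{save}.png",c["pixels"][:,:,::-1])
    return c
def crop(c,x0,y0,x1,y1,name,s=None):
    p=c["pixels"][y0:y1,x0:x1,::-1]; s=s or min(800/(x1-x0),600/(y1-y0))
    s=int(s); cv2.imwrite(f"pics/{name}.png",cv2.resize(p,None,fx=s,fy=s,interpolation=cv2.INTER_CUBIC)); print(name,"scale",s)
def unp(c,uv,z):
    K=c["intrinsics"];k=c["k1"];T=c["world_from_camera"]
    d=np.array([(uv[0]-K[0,2])/K[0,0],(uv[1]-K[1,2])/K[1,1]]); s=d.copy()
    for _ in range(30): s=d/(1+k*(s@s))
    ray=T[:3,:3]@np.array([s[0],-s[1],-1]); o=T[:3,3]
    return o+ray*(z-o[2])/ray[2]
def proj(c,P):
    K=c["intrinsics"];k=c["k1"];T=c["world_from_camera"]
    p=T[:3,:3].T@(np.asarray(P,float)-T[:3,3]); s=np.array([p[0],-p[1]])/-p[2]; s=s*(1+k*(s@s))
    return np.array([K[0,0]*s[0]+K[0,2],K[1,1]*s[1]+K[1,2]])
E
python3 - <<'E'
from h import *
c=cam("top"); crop(c,190,185,310,295,"t_plate"); crop(c,370,185,495,295,"t_car")
c=cam("side"); crop(c,295,220,415,320,"s_plate");crop(c,310,140,400,205,"s_car")
E
```

```text
t_plate scale 5
t_car scale 5
s_plate scale 6
s_car scale 8
```

View pics/t_plate.png

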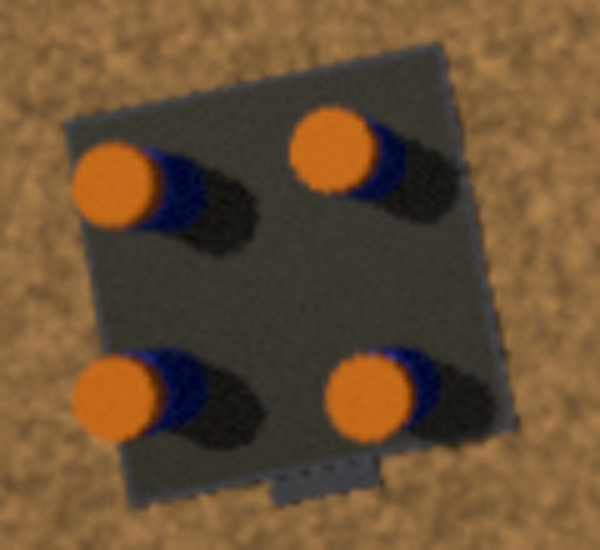

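View pics/t_car.png

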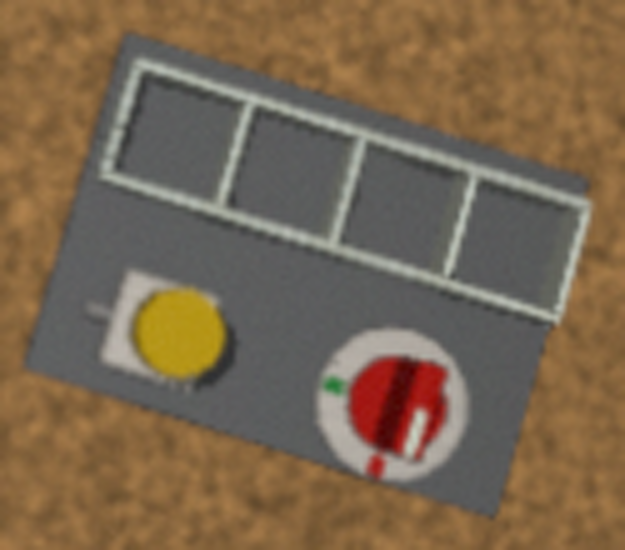

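View pics/s_plate.png

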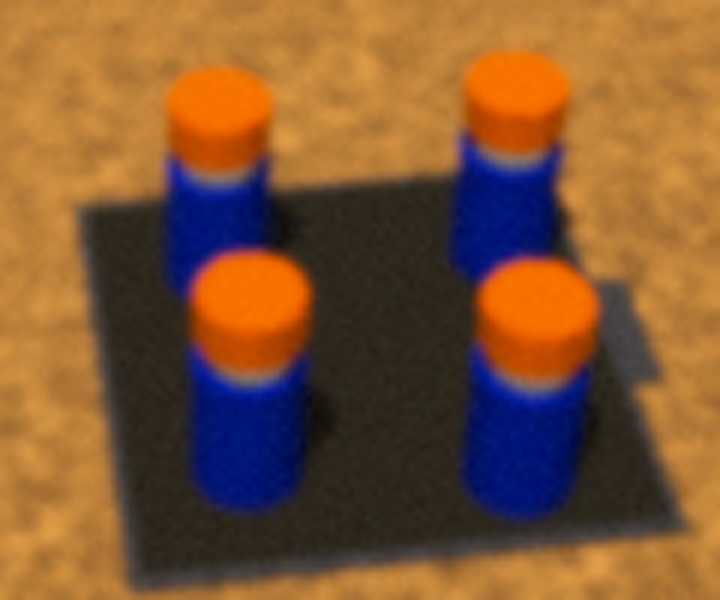

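View pics/s_car.png

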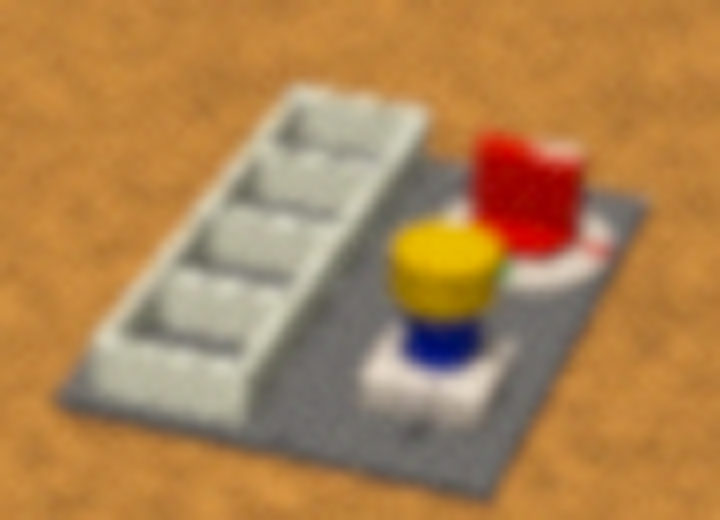

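Four tubes stand on the plate with their caps open. In the top crop the cap centres are at about (114,185), (333,150), (115,398) and (369,398). The four slab corners of the carrier, the yellow cap at (180,333) and the knob are clear, and the pointer faces the red mark. Next I'll measure positions.

```bash
cat > m1.py <<'E'
from h import *
from scipy.optimize import least_squares
c=cam("top"); s=cam("side")
q=lambda p:(p[0]/5+370-.4,p[1]/5+185-.4)
L=[(127,33),(590,180),(497,517),(27,370)]; M=[(80,111),(80,-111),(-80,-111),(-80,111)]
obs=[(np.array([m[0],m[1],8])/1e3,np.array(q(l))) for m,l in zip(M,L)]
obs+=[(np.array([-45,60,66])/1e3,np.array(q((180,333))))]
obs+=[(np.array([64,104,30])/1e3,np.array(q((136,62)))),(np.array([12,-104,30])/1e3,np.array(q((557,322)))),(np.array([64,-104,30])/1e3,np.array(q((590,203)))),(np.array([12,104,30])/1e3,np.array(q((103,178))))]
q2=lambda p:(p[0]/8+310-.4,p[1]/8+140-.4)
obs2=[(np.array([-45,60,66])/1e3,np.array(q2((447,245)))),(np.array([80,111,8])/1e3,np.array(q2((58,400)))),(np.array([-80,111,8])/1e3,np.array(q2((487,495)))),(np.array([-80,-111,8])/1e3,np.array(q2((650,203))))]
def W(p,P): a=p[2]; return np.array([p[0]+np.cos(a)*P[0]-np.sin(a)*P[1],p[1]+np.sin(a)*P[0]+np.cos(a)*P[1],P[2]])
f=lambda p,o,cc:np.concatenate([proj(cc,W(p,P))-u for P,u in o])
for nm,oo in(("top",[(obs,c)]),("side",[(obs2,s)]),("both",[(obs,c),(obs2,s)])):
    r=least_squares(lambda p:np.concatenate([f(p,a,b) for a,b in oo]),[.46,-.25,0]); print(nm,r.x,np.degrees(r.x[2]),np.round(r.fun,1))
r=r.x
for n,P in dict(c1=(38,-78,8),c2=(38,-26,8),c3=(38,26,8),c4=(38,78,8),samp=(-45,60,66),knob=(-45,-50,45)).items(): print(n,W(r,np.array(P)/1e3).round(4))
for n,u,v in(("A",(114,185),(220,98)),("B",(333,150),(516,85)),("C",(115,398),(252,298)),("D",(369,398),(538,302))):
    print(n,unp(c,(u[0]/5+190-.4,u[1]/5+185-.4),.083).round(4))
for n,v in(("s1",(220,98)),("s2",(516,85)),("s3",(252,293)),("s4",(538,299))):
    print(n,unp(s,(v[0]/6+295-.4,v[1]/6+220-.4),.083).round(4))
print("jar",unp(c,(413,128),.06),"glue",unp(c,(348.5,124),.092))
E
python3 m1.py
```

```text
top [ 0.52674559 -0.22715261 -0.29519944] -16.913682245506397 [-0.4 -0.3  0.2 -0.4  0.1  0.6 -0.8  0.2  0.2  0.3  0.5  0.3  0.1 -0.7
 -0.4  0.4  0.4 -0.4]
side [ 0.52650984 -0.22343582 -0.30091449] -17.241130470595085 [-0.   0.8 -1.  -0.4  0.7 -0.2  0.3 -0.5]
both [ 0.52672788 -0.22687452 -0.29635173] -16.979703290129795 [-0.4 -0.4  0.1 -0.4 -0.1  0.7 -1.   0.1  0.   0.2  0.5  0.3 -0.1 -0.7
 -0.5  0.5  0.3 -0.4  0.   0.2 -0.8 -1.   0.8 -1.  -0.  -1.1]
c1 [ 0.5403 -0.3126  0.008 ]
c2 [ 0.5555 -0.2628  0.008 ]
c3 [ 0.5707 -0.2131  0.008 ]
c4 [ 0.5858 -0.1634  0.008 ]
samp [ 0.5012 -0.1563  0.066 ]
knob [ 0.4691 -0.2616  0.045 ]
A [0.5571 0.2451 0.083 ]
B [0.573  0.1536 0.083 ]
C [0.4697 0.241  0.083 ]
D [0.472  0.1357 0.083 ]
s1 [0.5734 0.1542 0.083 ]
s2 [0.4729 0.1386 0.083 ]
s3 [0.5572 0.2478 0.083 ]
s4 [0.4699 0.2433 0.083 ]
jar [ 0.76708075 -0.17701374  0.06      ] glue [ 0.76399066 -0.03509855  0.092     ]
```

```bash
cat >> h.py <<'E'
def Rt(a):
    a=np.radians(a); ca,sa=np.cos(a),np.sin(a); return np.array([[0,ca,sa],[0,sa,-ca],[-1,0,0.]])
def cur():
    o=get_obs(); return o["eef_pos"],R.from_rotvec(o["ee_rot"]).as_matrix(),o
def plan(*tg):
    "targets (x,y,z,a) -> turn deg and shift mm from the present pose"
    p,r,o=cur(); print("t",round(o["time_s"],2),"pos",p.round(4),"a",np.degrees(np.arctan2(r[1,1],r[0,1])).round(2),"j",o["joint_pos"].round(2),"F",o["wrist_force"].round(1),"gap",(o["finger_gap"]*95.1).round(1))
    for x,y,z,a in tg:
        w=np.degrees(R.from_matrix(r.T@Rt(a)).as_rotvec()); t=r.T@(np.array([x,y,z])-p)*1e3
        print((x,y,z,a),"->",w.round(1),t.round(1))
E
python3 - <<'E'
from h import *
plan((.470,.242,.17,-17),(.470,.242,.17,163),(.470,.242,.031,163))
E
```

```text
Traceback (most recent call last):
  File "h.py", line 27, in plan
    p,r,o=cur(); print("t",round(o["time_s"],2),"pos",p.round(4),"a",np.degrees(np.arctan2(r[1,1],r[0,1])).round(2),"j",o["joint_pos"].round(2),"F",o["wrist_force"].round(1),"gap",(o["finger_gap"]*95.1).round(1))
                                                                                                                                                                                    ^^^^^^^^^^^^^^^^^^^^^^^^^^^^
AttributeError: 'float' object has no attribute 'round'
```

```bash
sed -i 's/(o\["finger_gap"\]\*95.1).round(1)/round(o["finger_gap"]*95.1,1)/' h.py
python3 - <<'E'
from h import *
plan((.470,.242,.17,-17),(.470,.242,.17,163),(.470,.242,.031,163))
E
```

```text
t 0.3 pos [ 0.2801 -0.5586  0.2145] a -63.37 j [-1.21  0.49  1.56  0.    1.09 -0.11] F [ 0.1 -0.5  0. ] gap 95.0
(0.47, 0.242, 0.17, -17) -> [-46.4  -0.    0. ] [  44.7 -630.6 -528.6]
(0.47, 0.242, 0.17, 163) -> [133.6   0.    0. ] [  44.7 -630.6 -528.6]
(0.47, 0.242, 0.031, 163) -> [133.6   0.    0. ] [ 183.7 -630.6 -528.6]
```

Run:
```python
from h import *
plan((.53,-.15,.2,-17))
```

```text
t 0.3 pos [ 0.2801 -0.5586  0.2145] a -63.37 j [-1.21  0.49  1.56  0.    1.09 -0.11] F [ 0.1 -0.5  0. ] gap 95.0
(0.53, -0.15, 0.2, -17) -> [-46.4  -0.    0. ] [  14.6 -253.3 -406.5]
```

carry_out(rows=[-46.4,0,0,15,-253,-406,62,-46.4,0,0,15,-253,-406,62,-46.4,0,0,15,-253,-406,62,-46.4,0,0,15,-253,-406,62,-46.4,0,0,15,-253,-406,62,-46.4,0,0,15,-253,-406,62,-46.4,0,0,15,-253,-406,62,-46.4,0,0,15,-253,-406,62,-46.4,0,0,15,-253,-406,62,-46.4,0,0,15,-253,-406,62,-46.4,0,0,15,-253,-406,62,-46.4,0,0,15,-253,-406,62,-46.4,0,0,15,-253,-406,62,-46.4,0,0,15,-253,-406,62])

```text
time_s: 1.47
eef_pos: [0.53, -0.1496, 0.1995]
ee_rot: [1.422, 1.056, -1.422]
wrist_force: [-0.5, 0.3, -0.1]
finger_gap: 0.652
```

Run:
```python
from h import *
plan((.470,.242,.17,-17))
```

```text
t 1.47 pos [ 0.53   -0.1496  0.1995] a -16.83 j [-0.4   0.4   1.76 -0.    0.98 -0.1 ] F [-0.5  0.3 -0.1] gap 62.0
(0.47, 0.242, 0.17, -17) -> [0.2 0.  0. ] [  29.5 -170.8 -357.5]
```

Run:
```python
from h import *
c=cam("top","top1"); crop(c,190,185,310,295,"t_plate1")
```

```text
t_plate1 scale 5
```

View pics/t_plate1.png

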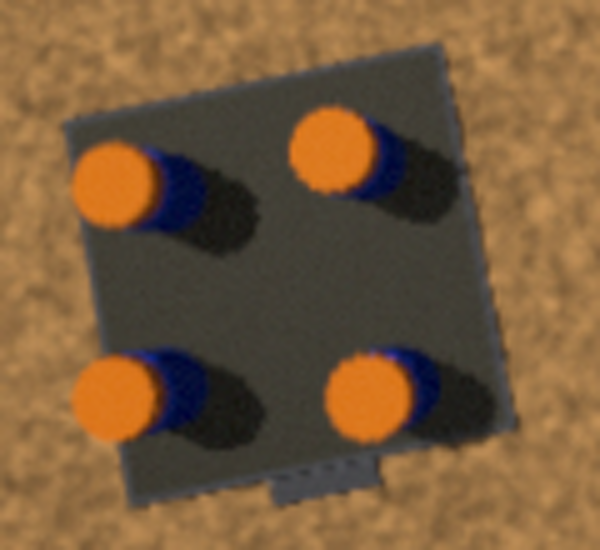

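The picture is unchanged: all four caps are at the same pixels. I'll go to C first.

carry_out(rows=[0,0,0,30,-171,-358,62,0,0,0,30,-171,-358,62,0,0,0,30,-171,-358,62,0,0,0,30,-171,-358,62,0,0,0,30,-171,-358,62,0,0,0,30,-171,-358,62,0,0,0,30,-171,-358,62,0,0,0,30,-171,-358,62,0,0,0,30,-171,-358,62,0,0,0,30,-171,-358,62,0,0,0,30,-171,-358,62,0,0,0,30,-171,-358,62,0,0,0,65,-171,-358,62,0,0,0,100,-171,-358,62,0,0,0,135,-171,-358,62,0,0,0,155,-171,-358,62,0,0,0,168,-171,-358,62,0,0,0,168,-171,-358,62])

```text
time_s: 3.02
eef_pos: [0.4702, 0.2393, 0.0293]
ee_rot: [1.422, 1.054, -1.43]
wrist_force: [-0.5, 0.0, 0.7]
finger_gap: 0.649
```

carry_out(rows=[0,0,0,0,0,0,25,0,0,0,0,0,0,25,0,0,0,0,0,0,25,0,0,0,0,0,0,25,0,0,0,0,0,0,25,0,0,0,0,0,0,25])

```text
time_s: 3.52
eef_pos: [0.4708, 0.2418, 0.0325]
ee_rot: [1.425, 1.054, -1.423]
wrist_force: [-1.2, -2.0, 8.1]
finger_gap: 0.372
```

Run:
```python
from h import *
plan((.470,.242,.17,-17),(.5403,-.3126,.17,-17),(.5403,-.3126,.038,-17))
c=cam("side","s1"); crop(c,295,180,435,320,"s_plate1")
```

```text
t 3.52 pos [0.4708 0.2418 0.0325] a -16.96 j [ 0.35  0.62  1.96 -0.    0.56  0.65] F [-1.2 -2.   8.1] gap 35.4
(0.47, 0.242, 0.17, -17) -> [ 0.  -0.  -0.1] [-137.5   -0.7   -0. ]
(0.5403, -0.3126, 0.17, -17) -> [ 0.  -0.  -0.1] [-137.5  228.3  509.9]
(0.5403, -0.3126, 0.038, -17) -> [ 0.  -0.  -0.1] [ -5.5 228.1 510. ]
s_plate1 scale 4
```

View pics/s_plate1.png

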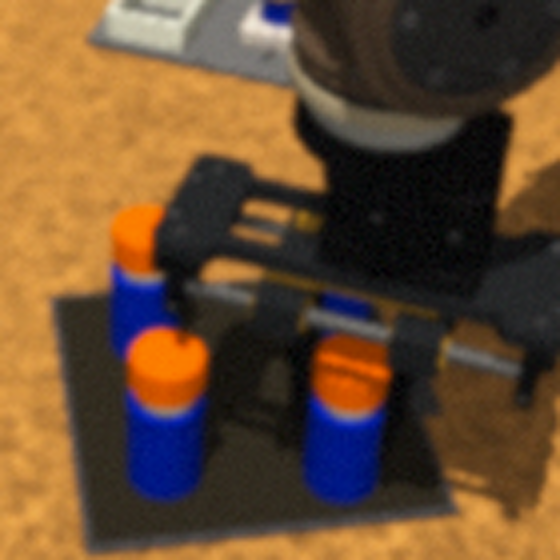

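carry_out(rows=[0,0,0,-10,0,0,25,0,0,0,-35,0,0,25,0,0,0,-75,0,0,25,0,0,0,-112,0,0,25,0,0,0,-138,0,0,25,0,0,0,-138,18,36,25,0,0,0,-138,32,73,25,0,0,0,-138,48,109,25,0,0,0,-138,65,146,25,0,0,0,-138,82,182,25,0,0,0,-138,98,219,25,0,0,0,-138,114,255,25,0,0,0,-138,130,291,25])

```text
time_s: 4.65
eef_pos: [0.5098, -0.0764, 0.1705]
ee_rot: [1.424, 1.054, -1.423]
wrist_force: [1.9, 0.1, -1.9]
finger_gap: 0.371
```

Run:
```python
from h import *
plan((.5403,-.3126,.17,-17),(.5403,-.3126,.038,-17))
```

```text
t 4.65 pos [ 0.5098 -0.0764  0.1705] a -16.96 j [-0.28  0.39  1.88 -0.    0.87  0.02] F [ 1.9  0.1 -1.9] gap 35.3
(0.5403, -0.3126, 0.17, -17) -> [ 0.  0. -0.] [  0.6  98.1 217. ]
(0.5403, -0.3126, 0.038, -17) -> [ 0.  0. -0.] [132.6  98.  217. ]
```

carry_out(rows=[0,0,0,0,16,36,25,0,0,0,0,32,72,25,0,0,0,0,49,108,25,0,0,0,0,65,145,25,0,0,0,0,82,181,25,0,0,0,0,98,217,25,0,0,0,0,98,217,25,0,0,0,30,98,217,25,0,0,0,60,98,217,25,0,0,0,80,98,217,25,0,0,0,80,98,217,25])

```text
time_s: 5.57
eef_pos: [0.5388, -0.3095, 0.0865]
ee_rot: [1.424, 1.06, -1.427]
wrist_force: [0.4, 0.7, -1.2]
finger_gap: 0.375
```

Run:
```python
from h import *
plan((.5403,-.3126,.17,-17),(.5403,-.3126,.038,-17))
c=cam("side","s2"); crop(c,300,100,440,210,"s_2")
c=cam("top","t2"); crop(c,370,180,500,290,"t_2")
```

```text
t 5.57 pos [ 0.5388 -0.3095  0.0865] a -16.97 j [-0.63  0.63  1.68 -0.    0.83 -0.33] F [ 0.4  0.7 -1.2] gap 35.7
(0.5403, -0.3126, 0.17, -17) -> [ 0.  -0.1  0.3] [-83.6   1.8   2.3]
(0.5403, -0.3126, 0.038, -17) -> [ 0.  -0.1  0.3] [48.4  2.6  2.6]
s_2 scale 5
t_2 scale 5
```

View pics/s_2.png

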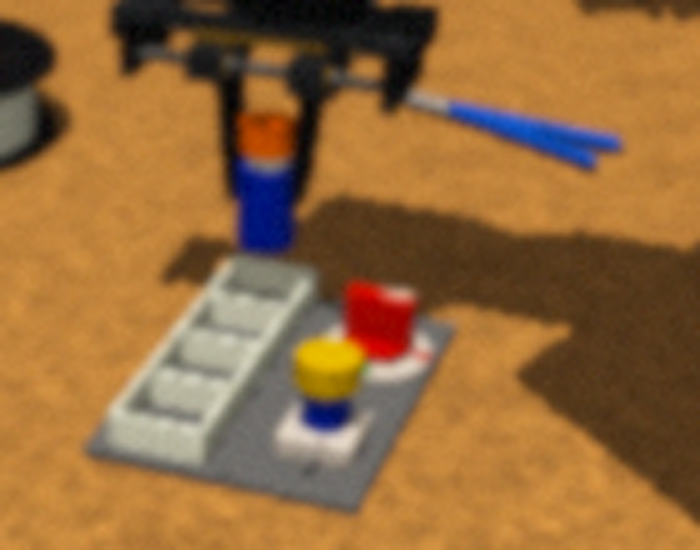

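View pics/t_2.png

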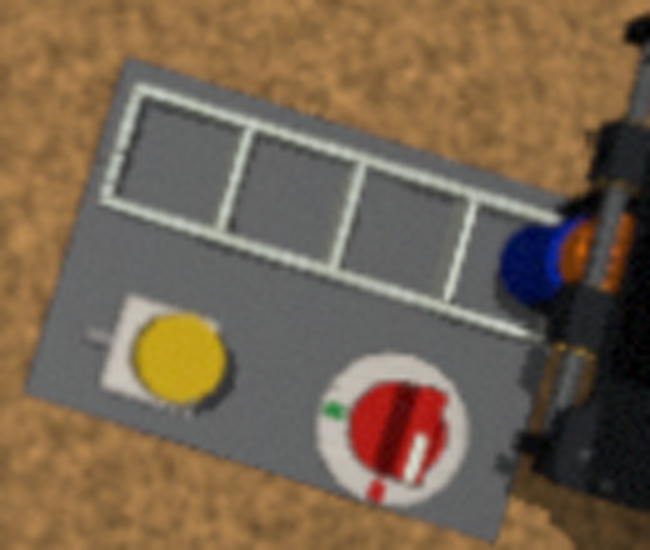

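The tube hangs upright over cell1, with its base near (265,245) in the side crop. I'll lower it.

carry_out(rows=[0,0,0,20,0,0,25,0,0,0,35,0,0,25,0,0,0,45,0,0,25,0,0,0,50,0,0,25,0,0,0,53,0,0,25,0,0,0,53,0,0,25,0,0,0,53,0,0,25])

```text
time_s: 6.25
eef_pos: [0.5408, -0.3109, 0.0375]
ee_rot: [1.424, 1.053, -1.423]
wrist_force: [0.7, -0.4, -0.6]
finger_gap: 0.373
```

Run:
```python
from h import *
plan((.5403,-.3126,.1,-17),(.5403,-.3126,.037,-17))
c=cam("side","s3"); crop(c,300,100,440,210,"s_3")
```

```text
t 6.25 pos [ 0.5408 -0.3109  0.0375] a -16.97 j [-0.63  0.7   1.71 -0.    0.73 -0.33] F [ 0.7 -0.4 -0.6] gap 35.5
(0.5403, -0.3126, 0.1, -17) -> [ 0.   0.  -0.1] [-62.5   0.1   1.8]
(0.5403, -0.3126, 0.037, -17) -> [ 0.   0.  -0.1] [ 0.5 -0.   1.8]
s_3 scale 5
```

View pics/s_3.png

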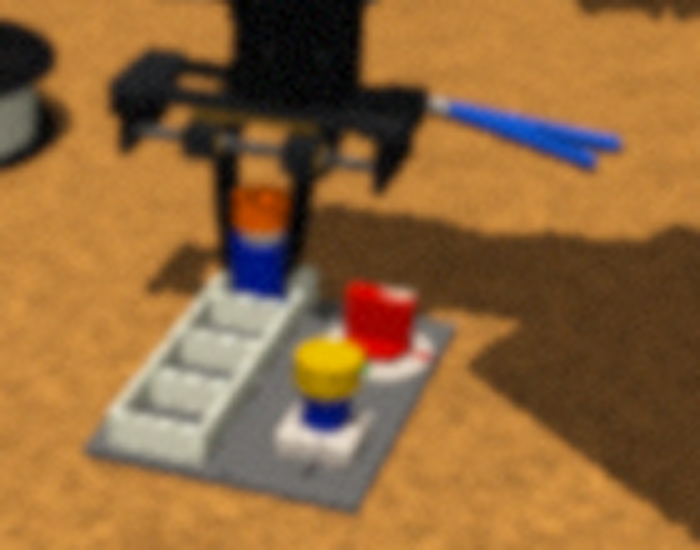

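carry_out(rows=[0,0,0,0,0,0,60,0,0,0,0,0,0,60,0,0,0,0,0,0,60,0,0,0,0,0,0,60,0,0,0,-20,0,0,60,0,0,0,-60,0,0,60,0,0,0,-75,0,0,60,0,0,0,-75,0,0,0,0,0,0,-75,0,0,0,0,0,0,-75,0,0,0,0,0,0,-75,0,0,0,0,0,0,-75,0,0,0,0,0,0,-75,0,0,0,0,0,0,-75,0,0,0])

```text
time_s: 7.47
eef_pos: [0.5403, -0.3106, 0.111]
ee_rot: [1.424, 1.055, -1.424]
wrist_force: [-0.4, 0.3, 0.4]
finger_gap: 0.196
```

Run:
```python
from h import *
plan((.5403,-.3126,.09,-17),(.5403,-.3126,.08,-17))
c=cam("side","s4"); crop(c,300,100,440,210,"s_4")
```

```text
t 7.47 pos [ 0.5403 -0.3106  0.111 ] a -16.97 j [-0.63  0.6   1.67 -0.    0.87 -0.33] F [-0.4  0.3  0.4] gap 18.6
(0.5403, -0.3126, 0.09, -17) -> [ 0.  -0.   0.1] [21.   0.6  2. ]
(0.5403, -0.3126, 0.08, -17) -> [ 0.  -0.   0.1] [31.   0.6  2. ]
s_4 scale 5
```

View pics/s_4.png

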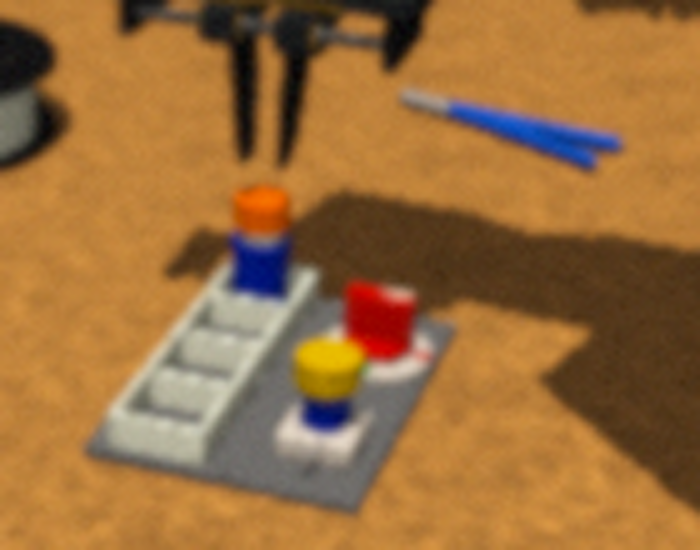

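carry_out(rows=[0,0,0,0,0,0,0,0,0,0,0,0,0,0,0,0,0,8,0,0,0,0,0,0,18,0,0,0,0,0,0,23,0,0,0,0,0,0,26,0,0,0,0,0,0,29,0,0,0,0,0,0,32,0,0,0,0,0,0,34,0,0,0,0,0,0,34,0,0,0])

```text
time_s: 8.35
eef_pos: [0.5408, -0.3109, 0.0783]
ee_rot: [1.424, 1.053, -1.423]
wrist_force: [-1.6, 0.9, 8.4]
finger_gap: 0.007
```

Run:
```python
from h import *
plan((.5403,-.3126,.09,-17),(.5403,-.3126,.08,-17))
```

```text
t 8.35 pos [ 0.5408 -0.3109  0.0783] a -16.97 j [-0.63  0.65  1.69 -0.    0.81 -0.33] F [-1.6  0.9  8.4] gap 0.6
(0.5403, -0.3126, 0.09, -17) -> [ 0.   0.  -0.1] [-11.7   0.1   1.8]
(0.5403, -0.3126, 0.08, -17) -> [ 0.   0.  -0.1] [-1.7  0.   1.8]
```

The tip is at 0.0783 m with 8 N on it, which matches a shut cap. I'll lift, start back, and look.

carry_out(rows=[0,0,0,-30,0,0,0,0,0,0,-70,0,0,62,0,0,0,-100,0,0,62,0,0,0,-100,-20,-36,62,0,0,0,-100,-40,-72,62,0,0,0,-100,-60,-108,62,0,0,0,-100,-80,-144,62,0,0,0,-100,-100,-180,62,0,0,0,-100,-110,-216,62,0,0,0,-100,-110,-240,62,0,0,0,-100,-110,-240,62])

```text
time_s: 9.27
eef_pos: [0.5055, -0.0455, 0.1778]
ee_rot: [1.422, 1.056, -1.421]
wrist_force: [0.1, 0.6, -0.1]
finger_gap: 0.628
```

Run:
```python
from h import *
plan((.472,.137,.17,-17),(.472,.137,.031,-17))
c=cam("side","s5"); crop(c,295,100,415,320,"s_5",3)
c=cam("top","t5"); crop(c,190,180,310,295,"t_5");crop(c,420,180,500,260,"t_5b")
```

```text
t 9.27 pos [ 0.5055 -0.0455  0.1778] a -16.78 j [-0.22  0.37  1.89  0.    0.88  0.07] F [ 0.1  0.6 -0.1] gap 59.7
(0.472, 0.137, 0.17, -17) -> [ 0.2 -0.  -0. ] [   7.8  -84.8 -165. ]
(0.472, 0.137, 0.031, -17) -> [ 0.2 -0.  -0. ] [ 146.8  -84.9 -164.9]
s_5 scale 3
t_5 scale 5
t_5b scale 7
```

View pics/s_5.png

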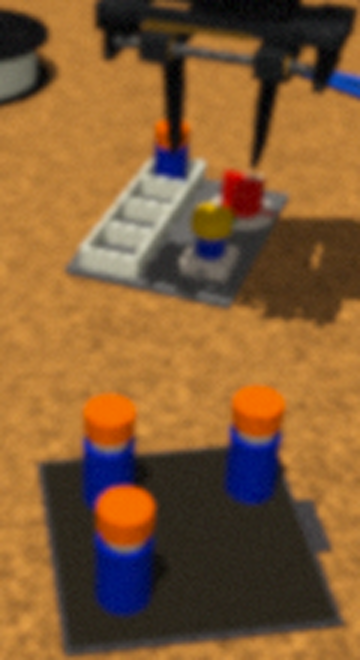

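View pics/t_5.png

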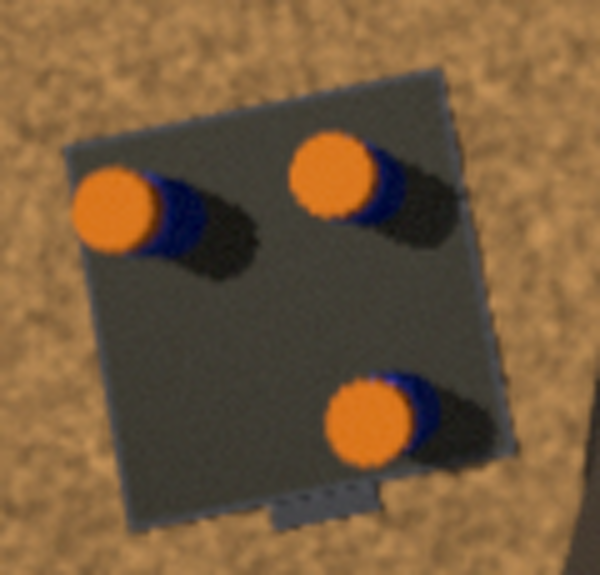

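View pics/t_5b.png

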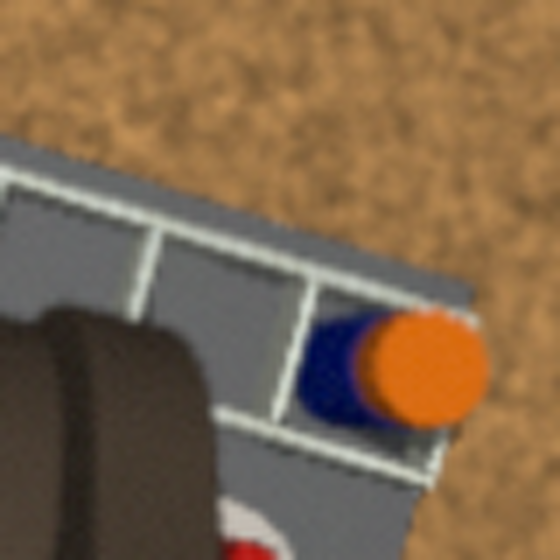

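C now stands in cell1. A, B and D are where they were (crop offset by 5 rows). Now D.

carry_out(rows=[0,0,0,8,-18,-36,62,0,0,0,8,-36,-72,62,0,0,0,8,-55,-108,62,0,0,0,8,-72,-142,62,0,0,0,8,-85,-165,62,0,0,0,8,-85,-165,62,0,0,0,40,-85,-165,62,0,0,0,75,-85,-165,62,0,0,0,110,-85,-165,62,0,0,0,135,-85,-165,62,0,0,0,146,-85,-165,62,0,0,0,146,-85,-165,62,0,0,0,146,-85,-165,25,0,0,0,146,-85,-165,25,0,0,0,146,-85,-165,25,0,0,0,146,-85,-165,25,0,0,0,146,-85,-165,25,0,0,0,146,-85,-165,25,0,0,0,146,-85,-165,25])

```text
time_s: 10.95
eef_pos: [0.4723, 0.1336, 0.0324]
ee_rot: [1.424, 1.054, -1.423]
wrist_force: [-1.3, -2.1, 8.9]
finger_gap: 0.37
```

Run:
```python
from h import *
plan((.472,.137,.17,-17),(.5555,-.2628,.17,-17),(.5555,-.2628,.037,-17))
```

```text
t 10.95 pos [0.4723 0.1336 0.0324] a -16.96 j [ 0.14  0.59  2.05 -0.    0.5   0.44] F [-1.3 -2.1  8.9] gap 35.2
(0.472, 0.137, 0.17, -17) -> [ 0.  -0.  -0.1] [-137.6   -1.2   -3.2]
(0.5555, -0.2628, 0.17, -17) -> [ 0.  -0.  -0.1] [-137.5  195.3  354.9]
(0.5555, -0.2628, 0.037, -17) -> [ 0.  -0.  -0.1] [ -4.5 195.2 354.9]
```

carry_out(rows=[0,0,0,-10,0,0,25,0,0,0,-35,0,0,25,0,0,0,-75,0,0,25,0,0,0,-112,0,0,25,0,0,0,-138,0,0,25,0,0,0,-138,18,33,25,0,0,0,-138,36,66,25,0,0,0,-138,54,99,25,0,0,0,-138,72,132,25,0,0,0,-138,90,165,25,0,0,0,-138,108,198,25,0,0,0,-138,126,231,25,0,0,0,-138,144,264,25,0,0,0,-138,162,297,25,0,0,0,-138,180,330,25,0,0,0,-138,195,357,25,0,0,0,-138,195,357,25,0,0,0,-138,195,357,25,0,0,0,-110,195,357,25,0,0,0,-90,195,357,25])

```text
time_s: 12.62
eef_pos: [0.5542, -0.2638, 0.1217]
ee_rot: [1.424, 1.054, -1.423]
wrist_force: [1.0, 0.2, -1.9]
finger_gap: 0.371
```

Run:
```python
from h import *
plan((.5555,-.2628,.17,-17),(.5555,-.2628,.037,-17))
c=cam("side","s6"); crop(c,300,100,440,210,"s_6")
c=cam("top","t6"); crop(c,370,180,500,290,"t_6")
```

```text
t 12.62 pos [ 0.5542 -0.2638  0.1217] a -16.93 j [-0.55  0.58  1.68  0.    0.88 -0.26] F [ 1.   0.2 -1.9] gap 35.3
(0.5555, -0.2628, 0.17, -17) -> [ 0.1  0.  -0.1] [-48.3   1.   -1.3]
(0.5555, -0.2628, 0.037, -17) -> [ 0.1  0.  -0.1] [84.7  0.8 -1.3]
s_6 scale 5
t_6 scale 5
```

View pics/s_6.png

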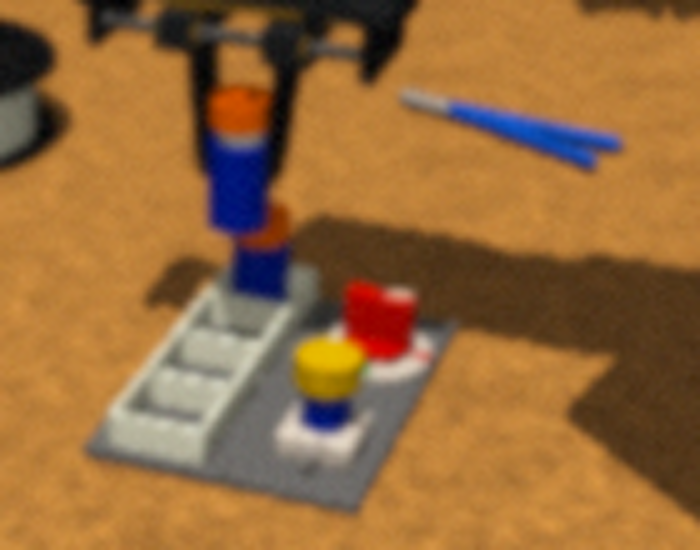

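View pics/t_6.png

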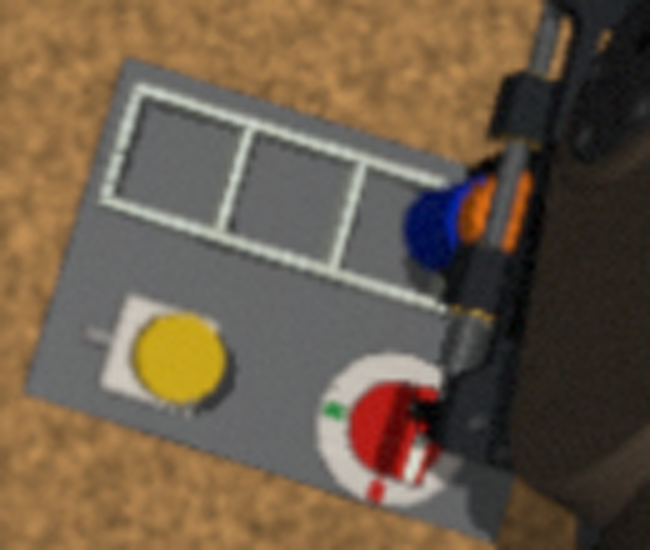

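D is over cell2 with its base clear. I'll lower it, release, retreat and close the fingers.

carry_out(rows=[0,0,0,30,0,0,25,0,0,0,60,0,0,25,0,0,0,75,0,0,25,0,0,0,83,0,0,25,0,0,0,87,0,0,25,0,0,0,87,0,0,25,0,0,0,87,0,0,60,0,0,0,87,0,0,60,0,0,0,87,0,0,60,0,0,0,87,0,0,60,0,0,0,65,0,0,60,0,0,0,30,0,0,60,0,0,0,12,0,0,60,0,0,0,12,0,0,0,0,0,0,12,0,0,0,0,0,0,12,0,0,0,0,0,0,12,0,0,0,0,0,0,12,0,0,0,0,0,0,12,0,0,0,0,0,0,12,0,0,0])

```text
time_s: 14.38
eef_pos: [0.5543, -0.2647, 0.109]
ee_rot: [1.424, 1.055, -1.425]
wrist_force: [0.1, -0.5, -0.9]
finger_gap: 0.201
```

Run:
```python
from h import *
plan((.5555,-.2628,.08,-17))
c=cam("side","s7"); crop(c,300,100,440,210,"s_7")
```

```text
t 14.38 pos [ 0.5543 -0.2647  0.109 ] a -16.97 j [-0.55  0.59  1.69 -0.    0.86 -0.26] F [ 0.1 -0.5 -0.9] gap 19.1
(0.5555, -0.2628, 0.08, -17) -> [ 0.  -0.   0.1] [29.   0.6 -2.1]
s_7 scale 5
```

View pics/s_7.png

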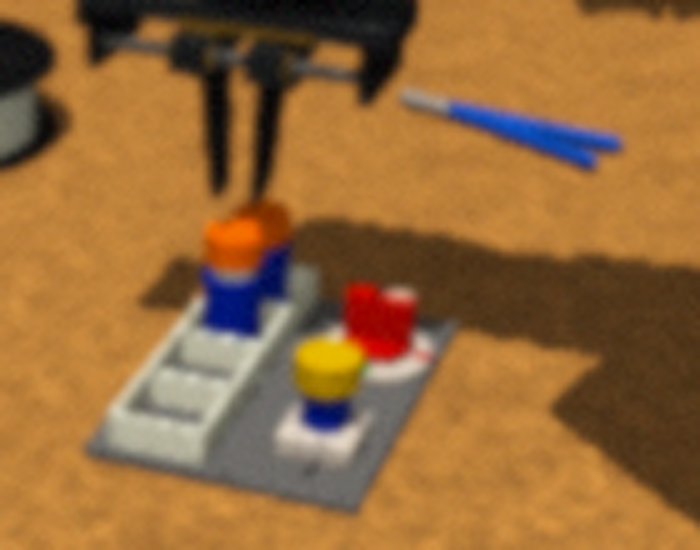

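carry_out(rows=[0,0,0,0,0,0,0,0,0,0,0,0,0,0,0,0,0,0,0,0,0,0,0,0,8,0,0,0,0,0,0,17,0,0,0,0,0,0,21,0,0,0,0,0,0,24,0,0,0,0,0,0,27,0,0,0,0,0,0,30,0,0,0,0,0,0,32,0,0,0,0,0,0,32,0,0,0])

```text
time_s: 15.35
eef_pos: [0.5548, -0.265, 0.0784]
ee_rot: [1.424, 1.053, -1.423]
wrist_force: [-2.0, 0.9, 6.5]
finger_gap: 0.004
```

Run:
```python
from h import *
plan((.5555,-.2628,.08,-17))
```

```text
t 15.35 pos [ 0.5548 -0.265   0.0784] a -16.97 j [-0.55  0.64  1.71 -0.    0.79 -0.26] F [-2.   0.9  6.5] gap 0.4
(0.5555, -0.2628, 0.08, -17) -> [ 0.   0.  -0.1] [-1.6 -0.  -2.3]
```

Cap shut at 0.0784 m. I'll lift and head back to look.

carry_out(rows=[0,0,0,-30,0,0,0,0,0,0,-70,0,0,62,0,0,0,-100,0,0,62,0,0,0,-100,-16,-36,62,0,0,0,-100,-32,-72,62,0,0,0,-100,-48,-108,62,0,0,0,-100,-64,-144,62,0,0,0,-100,-80,-180,62,0,0,0,-100,-96,-200,62,0,0,0,-100,-96,-200,62])

```text
time_s: 16.18
eef_pos: [0.5193, -0.0415, 0.1776]
ee_rot: [1.421, 1.058, -1.422]
wrist_force: [-0.0, 0.4, 1.0]
finger_gap: 0.58
```

Run:
```python
from h import *
plan((.573,.154,.17,-17),(.573,.154,.031,-17))
c=cam("side","s8"); crop(c,295,100,415,320,"s_8",3)
c=cam("top","t8"); crop(c,190,180,310,295,"t_8");crop(c,420,180,500,260,"t_8b")
```

```text
t 16.18 pos [ 0.5193 -0.0415  0.1776] a -16.77 j [-0.21  0.39  1.86  0.    0.9   0.09] F [-0.   0.4  1. ] gap 55.2
(0.573, 0.154, 0.17, -17) -> [ 0.2 -0.   0.1] [   7.7   -5.  -202.7]
(0.573, 0.154, 0.031, -17) -> [ 0.2 -0.   0.1] [ 146.7   -4.8 -202.7]
s_8 scale 3
t_8 scale 5
t_8b scale 7
```

View pics/s_8.png

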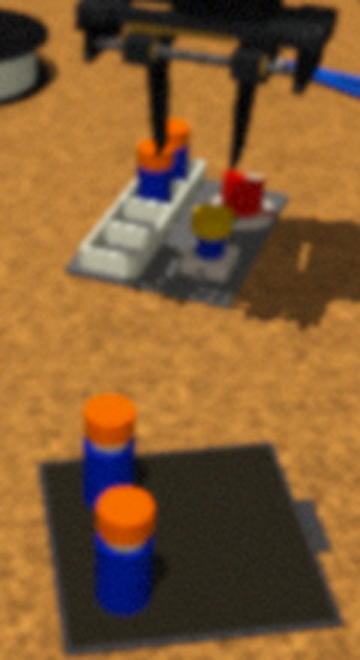

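View pics/t_8.png

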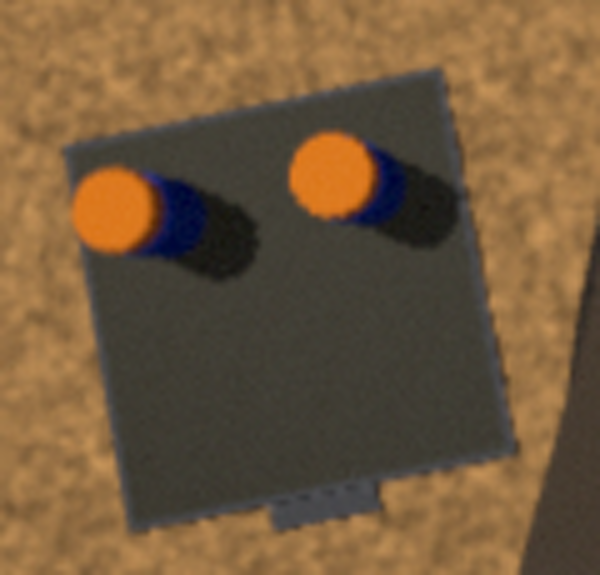

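View pics/t_8b.png

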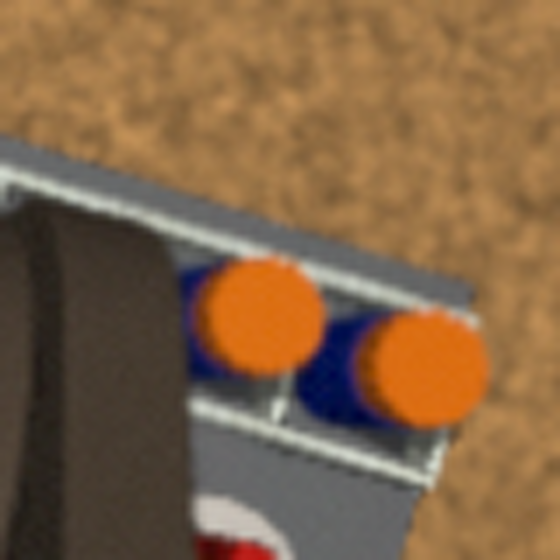

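Two tubes are in cells 1 and 2. A and B have not moved. Now B.

carry_out(rows=[0,0,0,8,-1,-36,62,0,0,0,8,-2,-72,62,0,0,0,8,-3,-108,62,0,0,0,8,-4,-144,62,0,0,0,8,-5,-180,62,0,0,0,8,-5,-205,62,0,0,0,8,-5,-205,62,0,0,0,40,-5,-205,62,0,0,0,75,-5,-205,62,0,0,0,110,-5,-205,62,0,0,0,135,-5,-205,62,0,0,0,146,-5,-205,62,0,0,0,146,-5,-205,62,0,0,0,146,-5,-205,25,0,0,0,146,-5,-205,25,0,0,0,146,-5,-205,25,0,0,0,146,-5,-205,25,0,0,0,146,-5,-205,25,0,0,0,146,-5,-205,25,0,0,0,146,-5,-205,25])

```text
time_s: 17.95
eef_pos: [0.5762, 0.1522, 0.0327]
ee_rot: [1.424, 1.054, -1.423]
wrist_force: [-3.4, -0.7, 8.2]
finger_gap: 0.373
```

Run:
```python
from h import *
plan((.573,.154,.17,-17),(.5707,-.2131,.17,-17),(.5707,-.2131,.037,-17))
```

```text
t 17.95 pos [0.5762 0.1522 0.0327] a -16.95 j [ 0.15  0.68  1.79 -0.    0.67  0.44] F [-3.4 -0.7  8.2] gap 35.4
(0.573, 0.154, 0.17, -17) -> [ 0.  -0.  -0.1] [-137.3   -3.4   -0.8]
(0.5707, -0.2131, 0.17, -17) -> [ 0.  -0.  -0.1] [-137.3  101.4  351. ]
(0.5707, -0.2131, 0.037, -17) -> [ 0.  -0.  -0.1] [ -4.3 101.3 351. ]
```

carry_out(rows=[0,0,0,-10,0,0,25,0,0,0,-35,0,0,25,0,0,0,-75,0,0,25,0,0,0,-112,0,0,25,0,0,0,-138,0,0,25,0,0,0,-138,10,35,25,0,0,0,-138,20,70,25,0,0,0,-138,30,105,25,0,0,0,-138,40,140,25,0,0,0,-138,50,175,25,0,0,0,-138,60,210,25,0,0,0,-138,70,245,25,0,0,0,-138,80,280,25,0,0,0,-138,90,315,25,0,0,0,-138,101,338,25,0,0,0,-138,101,351,25,0,0,0,-138,101,351,25,0,0,0,-138,101,351,25,0,0,0,-110,101,351,25,0,0,0,-90,101,351,25])

```text
time_s: 19.62
eef_pos: [0.5704, -0.2115, 0.1216]
ee_rot: [1.423, 1.054, -1.422]
wrist_force: [-1.1, 0.0, -1.7]
finger_gap: 0.372
```

Run:
```python
from h import *
plan((.5707,-.2131,.037,-17))
c=cam("side","s9"); crop(c,300,100,440,210,"s_9")
c=cam("top","t9"); crop(c,370,180,500,290,"t_9")
```

```text
t 19.62 pos [ 0.5704 -0.2115  0.1216] a -16.89 j [-0.46  0.57  1.7   0.    0.87 -0.17] F [-1.1  0.  -1.7] gap 35.3
(0.5707, -0.2131, 0.037, -17) -> [ 0.1  0.  -0.1] [84.6  0.6  1.4]
s_9 scale 5
t_9 scale 5
```

View pics/s_9.png

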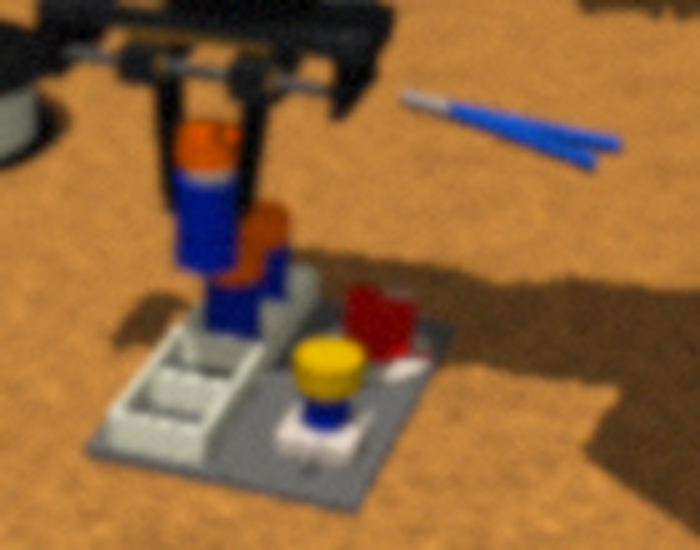

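View pics/t_9.png

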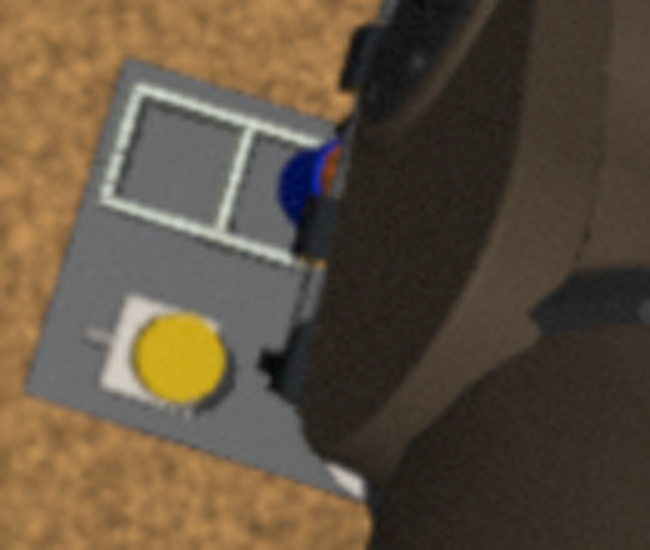

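B hangs over cell3 in the same way as before. I'll lower, release and close.

carry_out(rows=[0,0,0,30,0,0,25,0,0,0,60,0,0,25,0,0,0,75,0,0,25,0,0,0,83,0,0,25,0,0,0,87,0,0,25,0,0,0,87,0,0,25,0,0,0,87,0,0,60,0,0,0,87,0,0,60,0,0,0,87,0,0,60,0,0,0,87,0,0,60,0,0,0,65,0,0,60,0,0,0,30,0,0,60,0,0,0,12,0,0,60,0,0,0,12,0,0,0,0,0,0,12,0,0,0,0,0,0,12,0,0,0,0,0,0,12,0,0,0,0,0,0,12,0,0,0,0,0,0,12,0,0,0,0,0,0,12,0,0,0])

```text
time_s: 21.38
eef_pos: [0.5701, -0.213, 0.109]
ee_rot: [1.424, 1.055, -1.425]
wrist_force: [0.5, -0.7, -0.3]
finger_gap: 0.198
```

Run:
```python
from h import *
plan((.5707,-.2131,.08,-17))
c=cam("side","s10"); crop(c,300,100,440,210,"s_10")
```

```text
t 21.38 pos [ 0.5701 -0.213   0.109 ] a -16.97 j [-0.47  0.59  1.71 -0.    0.85 -0.17] F [ 0.5 -0.7 -0.3] gap 18.9
(0.5707, -0.2131, 0.08, -17) -> [ 0.  -0.   0.1] [29.   0.7 -0.1]
s_10 scale 5
```

View pics/s_10.png

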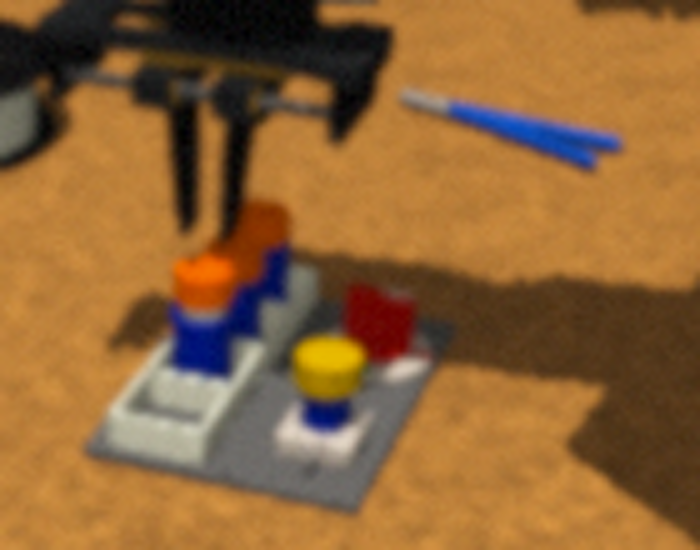

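B stands in cell3 with the neck showing at (205,312). I'll press the cap, lift and return.

carry_out(rows=[0,0,0,0,0,0,0,0,0,0,0,0,0,0,0,0,0,0,0,0,0,0,0,0,8,0,0,0,0,0,0,17,0,0,0,0,0,0,21,0,0,0,0,0,0,24,0,0,0,0,0,0,27,0,0,0,0,0,0,30,0,0,0,0,0,0,32,0,0,0,0,0,0,32,0,0,0])

```text
time_s: 22.35
eef_pos: [0.5706, -0.2133, 0.0783]
ee_rot: [1.424, 1.053, -1.423]
wrist_force: [-2.1, -0.4, 8.2]
finger_gap: 0.009
```

carry_out(rows=[0,0,0,-30,0,0,0,0,0,0,-70,0,0,62,0,0,0,-100,0,0,62,0,0,0,-100,-12,-36,62,0,0,0,-100,-24,-72,62,0,0,0,-100,-36,-108,62,0,0,0,-100,-48,-144,62,0,0,0,-100,-60,-150,62,0,0,0,-100,-60,-150,62])

```text
time_s: 23.1
eef_pos: [0.5554, -0.0494, 0.1775]
ee_rot: [1.421, 1.057, -1.422]
wrist_force: [0.2, -0.1, -0.7]
finger_gap: 0.503
```

Run:
```python
from h import *
plan((.557,.2463,.17,-17))
c=cam("side","s11"); crop(c,295,100,415,320,"s_11",3)
c=cam("top","t11"); crop(c,190,180,310,295,"t_11");crop(c,400,180,500,260,"t_11b")
```

```text
t 23.1 pos [ 0.5554 -0.0494  0.1775] a -16.78 j [-0.21  0.44  1.77  0.    0.94  0.09] F [ 0.2 -0.1 -0.7] gap 47.8
(0.557, 0.2463, 0.17, -17) -> [0.2 0.  0.1] [   7.6  -83.8 -283.6]
s_11 scale 3
t_11 scale 5
t_11b scale 7
```

View pics/s_11.png

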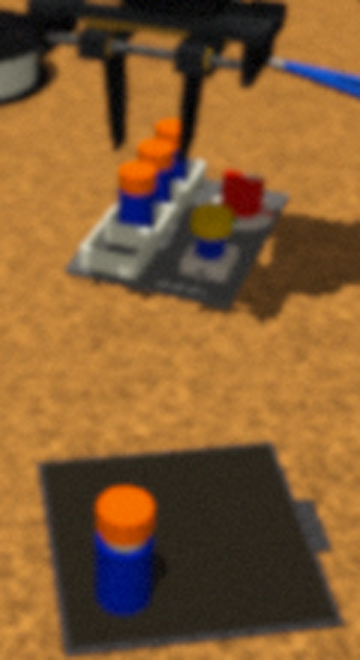

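View pics/t_11.png

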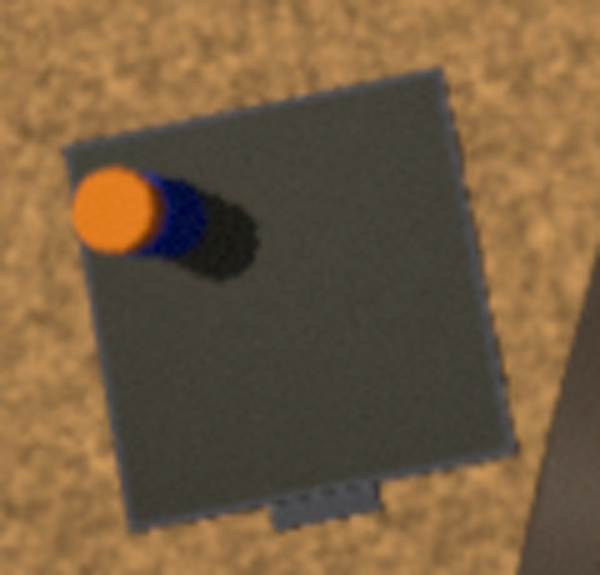

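View pics/t_11b.png

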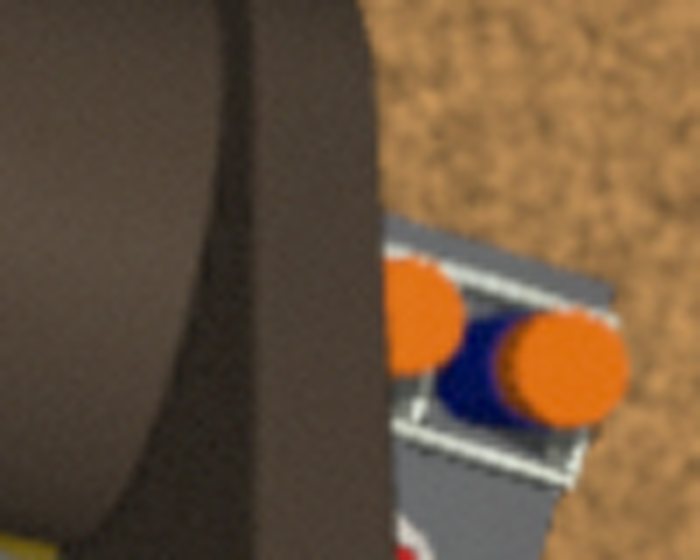

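Three tubes are done and A is in its old place. I'll take A in two calls, because of the distance.

carry_out(rows=[0,0,0,8,-10,-36,62,0,0,0,8,-20,-72,62,0,0,0,8,-32,-108,62,0,0,0,8,-43,-144,62,0,0,0,8,-53,-180,62,0,0,0,8,-64,-216,62,0,0,0,8,-75,-252,62,0,0,0,8,-82,-284,62,0,0,0,8,-82,-284,62,0,0,0,8,-82,-284,62,0,0,0,8,-82,-284,62])

```text
time_s: 24.12
eef_pos: [0.5616, 0.2423, 0.1692]
ee_rot: [1.424, 1.054, -1.425]
wrist_force: [-0.1, -0.0, 0.6]
finger_gap: 0.652
```

Run:
```python
from h import *
plan((.557,.2463,.17,-17),(.557,.2463,.032,-17))
```

```text
t 24.12 pos [0.5616 0.2423 0.1692] a -17.01 j [ 0.3   0.52  1.64 -0.    0.98  0.6 ] F [-0.1 -0.   0.6] gap 62.0
(0.557, 0.2463, 0.17, -17) -> [-0.  0.  0.] [-0.8 -5.6 -2.5]
(0.557, 0.2463, 0.032, -17) -> [-0.  0.  0.] [137.2  -5.5  -2.6]
```

carry_out(rows=[0,0,0,0,-5,-3,62,0,0,0,35,-5,-3,62,0,0,0,70,-5,-3,62,0,0,0,100,-5,-3,62,0,0,0,125,-5,-3,62,0,0,0,136,-5,-3,62,0,0,0,136,-5,-3,62,0,0,0,136,-5,-3,25,0,0,0,136,-5,-3,25,0,0,0,136,-5,-3,25,0,0,0,136,-5,-3,25,0,0,0,136,-5,-3,25,0,0,0,136,-5,-3,25,0,0,0,136,-5,-3,25])

```text
time_s: 25.28
eef_pos: [0.5575, 0.2479, 0.0347]
ee_rot: [1.425, 1.054, -1.423]
wrist_force: [-1.7, -0.5, 6.8]
finger_gap: 0.371
```

Run:
```python
from h import *
plan((.5858,-.1634,.17,-17))
```

```text
t 25.28 pos [0.5575 0.2479 0.0347] a -16.96 j [ 0.31  0.69  1.75 -0.    0.7   0.61] F [-1.7 -0.5  6.8] gap 35.3
(0.5858, -0.1634, 0.17, -17) -> [ 0.  -0.  -0.1] [-135.4  147.2  385.1]
```

carry_out(rows=[0,0,0,-10,0,0,25,0,0,0,-35,0,0,25,0,0,0,-75,0,0,25,0,0,0,-112,0,0,25,0,0,0,-136,0,0,25,0,0,0,-136,14,35,25,0,0,0,-136,27,70,25,0,0,0,-136,40,105,25,0,0,0,-136,54,140,25,0,0,0,-136,67,175,25,0,0,0,-136,80,210,25,0,0,0,-136,94,245,25,0,0,0,-136,107,280,25,0,0,0,-136,120,315,25,0,0,0,-136,134,350,25,0,0,0,-136,147,375,25,0,0,0,-136,147,385,25,0,0,0,-136,147,385,25,0,0,0,-136,147,385,25,0,0,0,-110,147,385,25])

```text
time_s: 26.95
eef_pos: [0.5872, -0.1627, 0.1476]
ee_rot: [1.426, 1.048, -1.419]
wrist_force: [0.0, -1.0, -1.3]
finger_gap: 0.369
```

Run:
```python
from h import *
plan((.5858,-.1634,.039,-17))
c=cam("side","s12"); crop(c,300,100,440,210,"s_12")
```

```text
t 26.95 pos [ 0.5872 -0.1627  0.1476] a -16.93 j [-0.38  0.54  1.68  0.    0.92 -0.08] F [ 0.  -1.  -1.3] gap 35.1
(0.5858, -0.1634, 0.039, -17) -> [ 0.1  0.  -0.4] [108.6  -1.9   1. ]
s_12 scale 5
```

View pics/s_12.png

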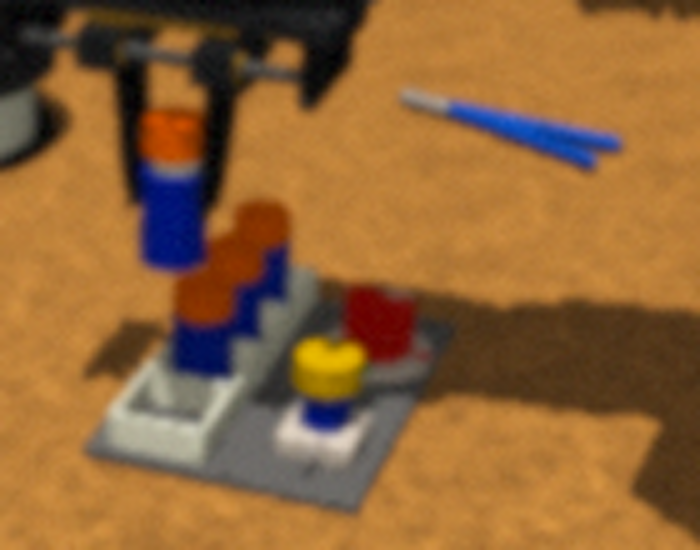

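carry_out(rows=[0,0,0,30,-1,0,25,0,0,0,60,-1,0,25,0,0,0,85,-1,0,25,0,0,0,100,-1,0,25,0,0,0,107,-1,0,25,0,0,0,110,-1,0,25,0,0,0,110,-1,0,25,0,0,0,110,-1,0,60,0,0,0,110,-1,0,60,0,0,0,110,-1,0,60,0,0,0,110,-1,0,60,0,0,0,90,-1,0,60,0,0,0,55,-1,0,60,0,0,0,37,-1,0,60,0,0,0,37,-1,0,0,0,0,0,37,-1,0,0,0,0,0,37,-1,0,0,0,0,0,37,-1,0,0,0,0,0,37,-1,0,0,0,0,0,37,-1,0,0])

```text
time_s: 28.67
eef_pos: [0.5842, -0.163, 0.1057]
ee_rot: [1.424, 1.056, -1.425]
wrist_force: [0.3, -0.4, -0.8]
finger_gap: 0.27
```

Run:
```python
from h import *
plan((.5858,-.1634,.08,-17))
c=cam("side","s13"); crop(c,300,100,440,210,"s_13")
```

```text
t 28.67 pos [ 0.5842 -0.163   0.1057] a -16.97 j [-0.38  0.59  1.71 -0.    0.84 -0.08] F [ 0.3 -0.4 -0.8] gap 25.7
(0.5858, -0.1634, 0.08, -17) -> [ 0.  -0.   0.1] [25.7  1.7 -0.1]
s_13 scale 5
```

View pics/s_13.png

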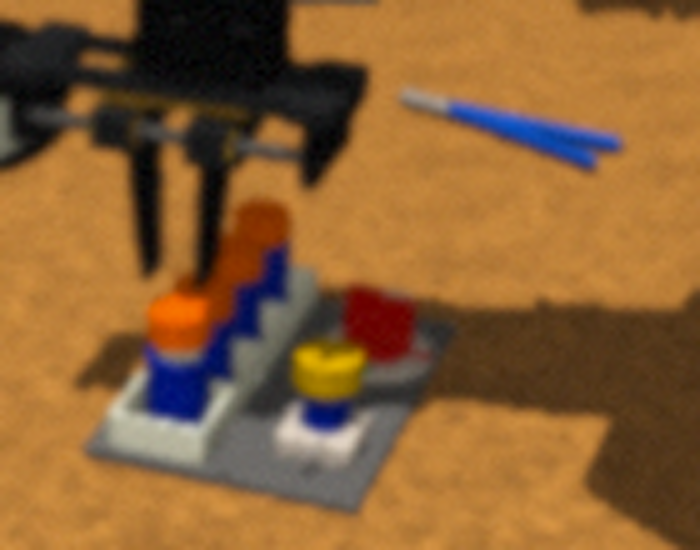

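carry_out(rows=[0,0,0,0,0,0,0,0,0,0,0,0,0,0,0,0,0,0,0,0,0,0,0,0,0,0,0,0,0,0,0,0,0,0,0,0,0,0,8,0,0,0,0,0,0,15,0,0,0,0,0,0,19,0,0,0,0,0,0,22,0,0,0,0,0,0,25,0,0,0,0,0,0,27,0,0,0,0,0,0,29,0,0,0,0,0,0,29,0,0,0])

```text
time_s: 29.8
eef_pos: [0.5849, -0.1633, 0.0784]
ee_rot: [1.424, 1.053, -1.423]
wrist_force: [-2.5, 1.3, 7.1]
finger_gap: 0.005
```

carry_out(rows=[0,0,0,-30,0,0,0,0,0,0,-65,0,0,62,0,0,0,-65,-36,0,62,0,0,0,-65,-72,0,62,0,0,0,-65,-82,0,62,0,0,0,-65,-82,0,62,0,0,0,-65,-82,0,62,0,0,0,-65,-82,0,62])

```text
time_s: 30.47
eef_pos: [0.5072, -0.1396, 0.1427]
ee_rot: [1.424, 1.053, -1.423]
wrist_force: [-0.3, 0.2, 0.3]
finger_gap: 0.437
```

Run:
```python
from h import *
plan((.5012,-.1563,.14,-17),(.5012,-.1563,.038,-17))
c=cam("side","s14"); crop(c,300,100,440,210,"s_14")
c=cam("top","t14"); crop(c,370,180,500,290,"t_14")
```

```text
t 30.47 pos [ 0.5072 -0.1396  0.1427] a -16.97 j [-0.39  0.44  1.88 -0.    0.82 -0.1 ] F [-0.3  0.2  0.3] gap 41.6
(0.5012, -0.1563, 0.14, -17) -> [ 0.   0.  -0.1] [ 2.7 -0.9 17.7]
(0.5012, -0.1563, 0.038, -17) -> [ 0.   0.  -0.1] [104.7  -1.   17.7]
s_14 scale 5
t_14 scale 5
```

View pics/s_14.png

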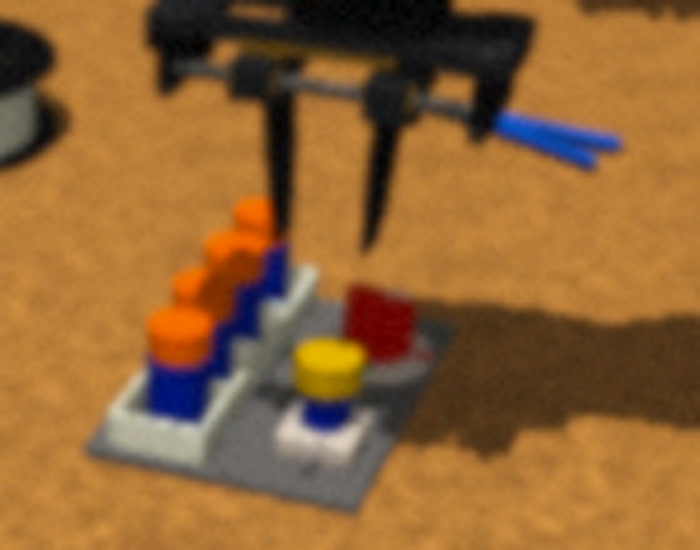

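View pics/t_14.png

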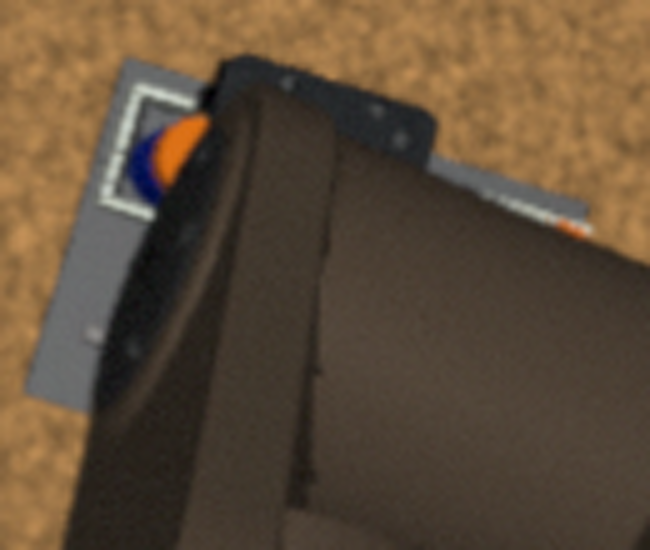

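All four caps are flush in the side crop, with no white necks. Next I'll grip the yellow cap.

carry_out(rows=[0,0,0,0,-1,18,62,0,0,0,0,-1,18,62,0,0,0,0,-1,18,62,0,0,0,30,-1,18,62,0,0,0,60,-1,18,62,0,0,0,85,-1,18,62,0,0,0,100,-1,18,62,0,0,0,104,-1,18,62,0,0,0,104,-1,18,62,0,0,0,104,-1,18,25,0,0,0,104,-1,18,25,0,0,0,104,-1,18,25,0,0,0,104,-1,18,25,0,0,0,104,-1,18,25,0,0,0,104,-1,18,25,0,0,0,104,-1,18,25])

```text
time_s: 31.9
eef_pos: [0.5004, -0.1563, 0.0393]
ee_rot: [1.424, 1.053, -1.423]
wrist_force: [1.0, 1.0, 6.3]
finger_gap: 0.375
```

Run:
```python
from h import *
plan((.5012,-.1563,.14,-17))
c=cam("side","s15"); crop(c,300,100,440,210,"s_15")
```

```text
t 31.9 pos [ 0.5004 -0.1563  0.0393] a -16.97 j [-0.43  0.6   1.97 -0.    0.57 -0.13] F [1.  1.  6.3] gap 35.7
(0.5012, -0.1563, 0.14, -17) -> [ 0.   0.  -0.1] [-100.7    1.    -0.2]
s_15 scale 5
```

View pics/s_15.png

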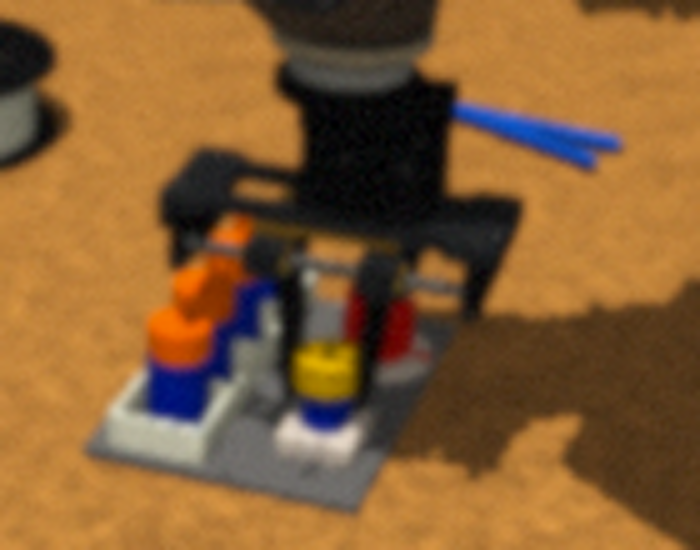

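The fingers straddle the yellow cap and the gap is 35.7 mm. I'll pull it up 10 mm.

carry_out(rows=[0,0,0,-2,0,0,25,0,0,0,-4,0,0,25,0,0,0,-6,0,0,25,0,0,0,-8,0,0,25,0,0,0,-10,0,0,25,0,0,0,-11,0,0,25,0,0,0,-11,0,0,25,0,0,0,-11,0,0,25])

```text
time_s: 32.62
eef_pos: [0.5003, -0.1562, 0.0487]
ee_rot: [1.424, 1.054, -1.424]
wrist_force: [10.3, -2.0, -18.6]
finger_gap: 0.372
```

Run:
```python
from h import *
plan((.5012,-.1563,.14,-17))
```

```text
t 32.62 pos [ 0.5003 -0.1562  0.0487] a -16.98 j [-0.43  0.59  1.96  0.    0.59 -0.13] F [ 10.3  -2.  -18.6] gap 35.4
(0.5012, -0.1563, 0.14, -17) -> [ 0.  0. -0.] [-91.3   0.9  -0.2]
```

The cap rose 9.4 mm and now pulls 19 N against its upper stop. I'll release and lift clear.

carry_out(rows=[0,0,0,1,0,0,25,0,0,0,1,0,0,62,0,0,0,1,0,0,62,0,0,0,1,0,0,62,0,0,0,1,0,0,62,0,0,0,1,0,0,62,0,0,0,-30,0,0,62,0,0,0,-65,0,0,62,0,0,0,-90,0,0,62,0,0,0,-110,0,0,62,0,0,0,-110,0,0,62,0,0,0,-110,0,0,62])

```text
time_s: 33.62
eef_pos: [0.4999, -0.1561, 0.1604]
ee_rot: [1.424, 1.052, -1.423]
wrist_force: [-0.1, 0.7, -1.1]
finger_gap: 0.654
```

Run:
```python
from h import *
plan((.46,-.05,.2,73))
c=cam("side","s16"); crop(c,300,100,440,210,"s_16")
```

```text
t 33.62 pos [ 0.4999 -0.1561  0.1604] a -16.97 j [-0.43  0.41  1.87 -0.    0.86 -0.13] F [-0.1  0.7 -1.1] gap 62.2
(0.46, -0.05, 0.2, 73) -> [-90.    0.1  -0.1] [-39.8 -69.  -89.8]
s_16 scale 5
```

View pics/s_16.png

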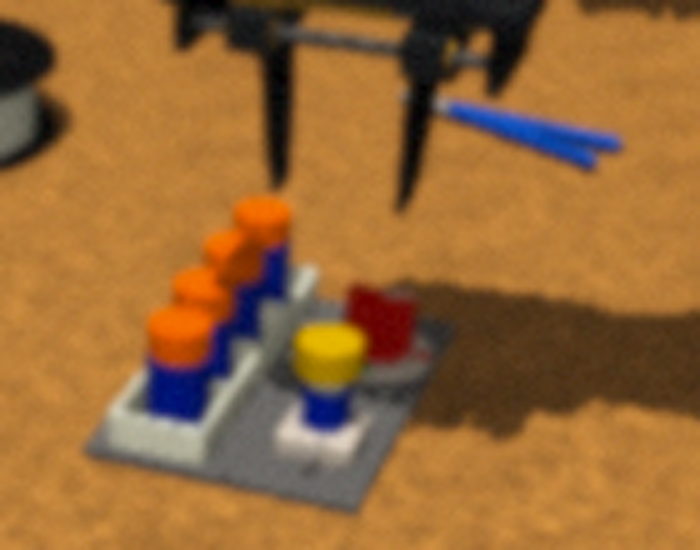

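The yellow cap now sits higher, with its top at about y 338 against 352 before. I'll turn the tool for the knob, off to the side, and check from above.

carry_out(rows=[-15,0,0,-40,0,-30,62,-30,0,0,-40,-30,-60,62,-45,0,0,-40,-69,-90,62,-60,0,0,-40,-69,-120,62,-75,0,0,-40,-69,-120,62,-90,0,0,-40,-69,-120,62,-90,0,0,-40,-69,-120,62,-90,0,0,-40,-69,-120,62,-90,0,0,-40,-69,-120,62,-90,0,0,-40,-69,-120,62,-90,0,0,-40,-69,-120,62,-90,0,0,-40,-69,-120,62,-90,0,0,-40,-69,-120,62,-90,0,0,-40,-69,-120,62,-90,0,0,-40,-69,-120,62])

```text
time_s: 34.92
eef_pos: [0.4684, -0.0211, 0.1986]
ee_rot: [0.235, 1.56, -0.235]
wrist_force: [0.2, -0.4, 0.4]
finger_gap: 0.656
```

Run:
```python
from h import *
plan((.4691,-.2616,.14,73))
c=cam("side","s17"); crop(c,310,130,400,205,"s_17")
c=cam("top","t17"); crop(c,370,180,500,290,"t_17")
```

```text
t 34.92 pos [ 0.4684 -0.0211  0.1986] a 72.88 j [-0.19  0.29  1.95 -0.    0.91 -1.46] F [ 0.2 -0.4  0.4] gap 62.3
(0.4691, -0.2616, 0.14, 73) -> [-0.1 -0.1  0. ] [  58.5 -229.6   71.6]
s_17 scale 8
t_17 scale 5
```

View pics/s_17.png

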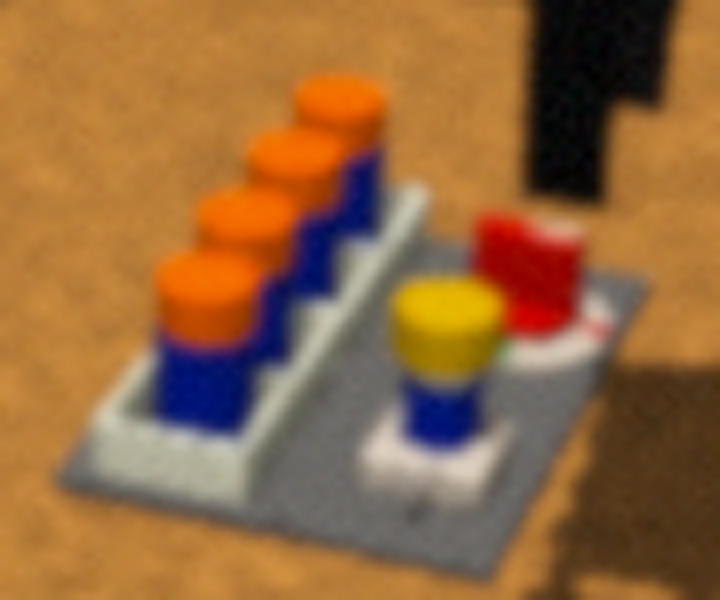

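View pics/t_17.png

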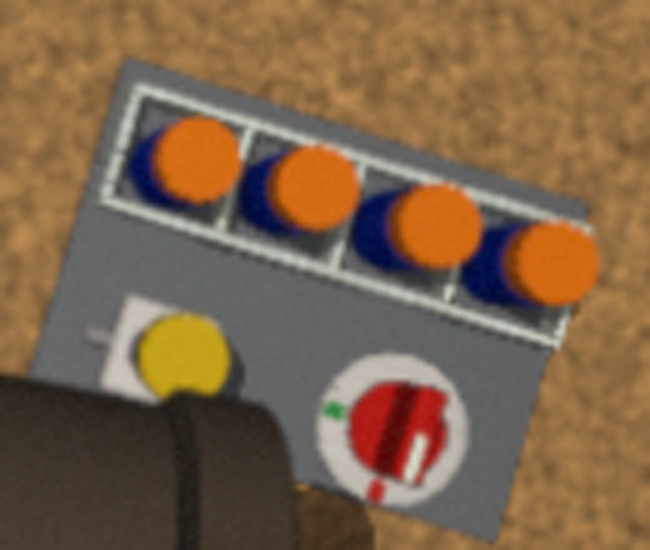

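Checks pass before locking. All four tubes stand in cells 1–4 with caps flush, the yellow cap is up, and the pointer is at the red mark. Next I'll move above the knob.

carry_out(rows=[0,0,0,0,-36,11,62,0,0,0,0,-72,22,62,0,0,0,0,-108,33,62,0,0,0,0,-144,45,62,0,0,0,15,-180,56,62,0,0,0,35,-210,66,62,0,0,0,58,-230,72,62,0,0,0,58,-230,72,62,0,0,0,58,-230,72,62,0,0,0,58,-230,72,62])

```text
time_s: 35.85
eef_pos: [0.4705, -0.2616, 0.1419]
ee_rot: [0.233, 1.558, -0.233]
wrist_force: [1.1, 0.8, -0.2]
finger_gap: 0.652
```

Run:
```python
from h import *
plan((.4691,-.2616,.028,73))
c=cam("side","s18"); crop(c,310,100,430,205,"s_18")
```

```text
t 35.85 pos [ 0.4705 -0.2616  0.1419] a 72.97 j [-0.63  0.46  1.85  0.    0.83 -1.9 ] F [ 1.1  0.8 -0.2] gap 62.0
(0.4691, -0.2616, 0.028, 73) -> [-0. -0. -0.] [113.9  -0.5  -1.3]
s_18 scale 5
```

View pics/s_18.png

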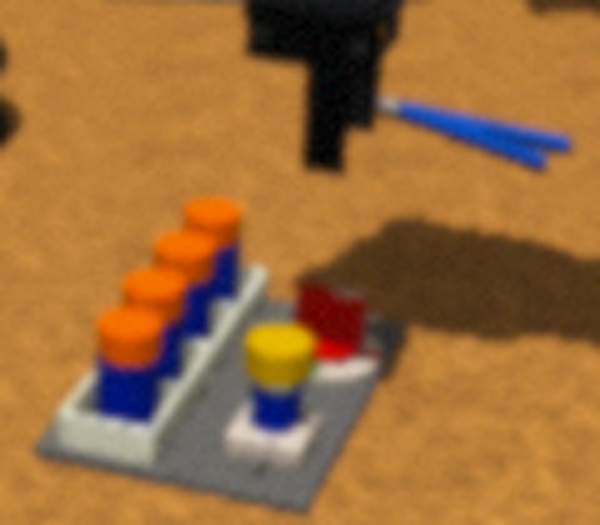

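carry_out(rows=[0,0,0,30,-1,-1,62,0,0,0,60,-1,-1,62,0,0,0,85,-1,-1,62,0,0,0,102,-1,-1,62,0,0,0,112,-1,-1,62,0,0,0,112,-1,-1,62])

```text
time_s: 36.4
eef_pos: [0.4693, -0.2618, 0.0289]
ee_rot: [0.232, 1.56, -0.231]
wrist_force: [-0.2, -0.5, -0.4]
finger_gap: 0.651
```

carry_out(rows=[0,0,0,0,0,0,5,0,0,0,0,0,0,5,0,0,0,0,0,0,5,0,0,0,0,0,0,5,0,0,0,0,0,0,5,0,0,0,0,0,0,5,0,0,0,0,0,0,5,0,0,0,0,0,0,5,0,0,0,0,0,0,5])

```text
time_s: 37.15
eef_pos: [0.4697, -0.2607, 0.0298]
ee_rot: [0.236, 1.559, -0.231]
wrist_force: [7.9, 19.3, 6.6]
finger_gap: 0.146
```

Run:
```python
from h import *
plan((.4691,-.2616,.028,73)); print(get_obs()["torque"])
c=cam("side","s19"); crop(c,310,100,430,205,"s_19")
```

```text
t 37.15 pos [ 0.4697 -0.2607  0.0298] a 72.96 j [-0.63  0.63  1.94  0.    0.58 -1.91] F [ 7.9 19.3  6.6] gap 13.9
(0.4691, -0.2616, 0.028, 73) -> [-0.  -0.  -0.2] [ 1.8 -1.  -0.3]
[ 3.47764869 -1.71389691 -0.08142685]
s_19 scale 5
```

View pics/s_19.png

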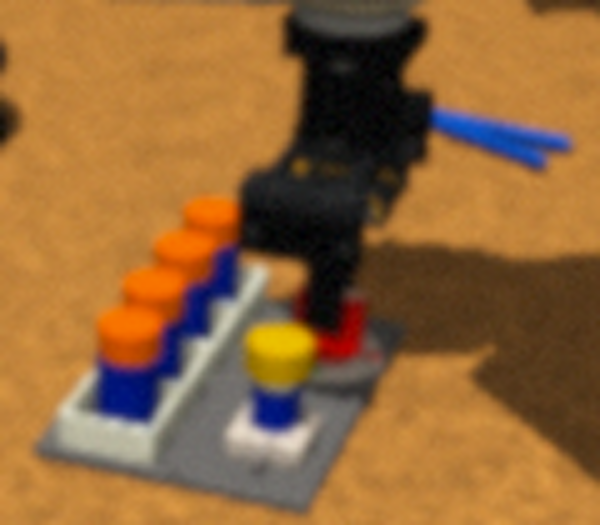

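The bar is gripped (gap 13.9 mm), with a 21 N side load that points to about 2 mm of offset. I'll relieve that and turn the first half.

carry_out(rows=[0,0,0,0,1,0,5,0,0,0,0,2,0,5,6,0,0,0,2,0,5,12,0,0,0,2,0,5,18,0,0,0,2,0,5,24,0,0,0,2,0,5,30,0,0,0,2,0,5,30,0,0,0,2,0,5])

```text
time_s: 37.87
eef_pos: [0.4694, -0.2611, 0.0298]
ee_rot: [0.645, 1.473, -0.646]
wrist_force: [-2.4, -1.6, -3.5]
finger_gap: 0.143
```

Run:
```python
from h import *
plan((.4691,-.2616,.028,-13)); print(get_obs()["torque"])
```

```text
t 37.87 pos [ 0.4694 -0.2611  0.0298] a 42.68 j [-0.63  0.63  1.94 -0.    0.57 -1.37] F [-2.4 -1.6 -3.5] gap 13.6
(0.4691, -0.2616, 0.028, -13) -> [55.7 -0.   0. ] [ 1.8 -0.6  0.1]
[-0.13779325  0.61010384  0.06441915]
```

Forces are small. I'll turn the remaining 57°.

carry_out(rows=[6,0,0,0,0,0,5,12,0,0,0,0,0,5,18,0,0,0,0,0,5,24,0,0,0,0,0,5,30,0,0,0,0,0,5,36,0,0,0,0,0,5,42,0,0,0,0,0,5,48,0,0,0,0,0,5,54,0,0,0,0,0,5,57,0,0,0,0,0,5,57,0,0,0,0,0,5,57,0,0,0,0,0,5])

```text
time_s: 38.87
eef_pos: [0.4682, -0.2613, 0.0298]
ee_rot: [1.383, 1.087, -1.387]
wrist_force: [-12.5, -5.9, 8.2]
finger_gap: 0.146
```

Run:
```python
from h import *
plan((.4691,-.2616,.028,-13)); print(get_obs()["torque"])
```

```text
t 38.87 pos [ 0.4682 -0.2613  0.0298] a -13.84 j [-0.63  0.63  1.94 -0.    0.58 -0.39] F [-12.5  -5.9   8.2] gap 13.9
(0.4691, -0.2616, 0.028, -13) -> [-0.8  0.   0.2] [1.8 0.9 0. ]
[-1.16259308  2.26115185  0.49268676]
```

Turned 86.8° and up against the stop. I'll release, lift, and back off towards +y to look.

carry_out(rows=[-1,0,0,0,0,0,60,-1,0,0,0,0,0,60,-1,0,0,0,0,0,60,-1,0,0,0,0,0,60,-1,0,0,0,0,0,60,-1,0,0,-30,0,0,60,-1,0,0,-65,0,0,60,-1,0,0,-100,0,0,60,-1,0,0,-135,0,0,60,-1,0,0,-165,0,0,60,-1,0,0,-165,0,-36,60,-1,0,0,-165,0,-72,60,-1,0,0,-165,0,-108,60,-1,0,0,-165,0,-144,60,-1,0,0,-165,0,-180,60,-1,0,0,-165,0,-216,60,-1,0,0,-165,0,-252,60,-1,0,0,-165,0,-270,60,-1,0,0,-165,0,-270,60,-1,0,0,-165,0,-270,60])

```text
time_s: 40.53
eef_pos: [0.535, 0.0019, 0.1945]
ee_rot: [1.372, 1.095, -1.373]
wrist_force: [0.1, 0.1, -0.2]
finger_gap: 0.631
```

Run:
```python
from h import *
plan()
c=cam("side","s20"); crop(c,310,130,400,205,"s_20")
c=cam("top","t20"); crop(c,370,180,500,290,"t_20")
```

```text
t 40.53 pos [0.535  0.0019 0.1945] a -12.84 j [-0.12  0.39  1.8  -0.    0.95  0.1 ] F [ 0.1  0.1 -0.2] gap 60.0
s_20 scale 8
t_20 scale 5
```

View pics/s_20.png

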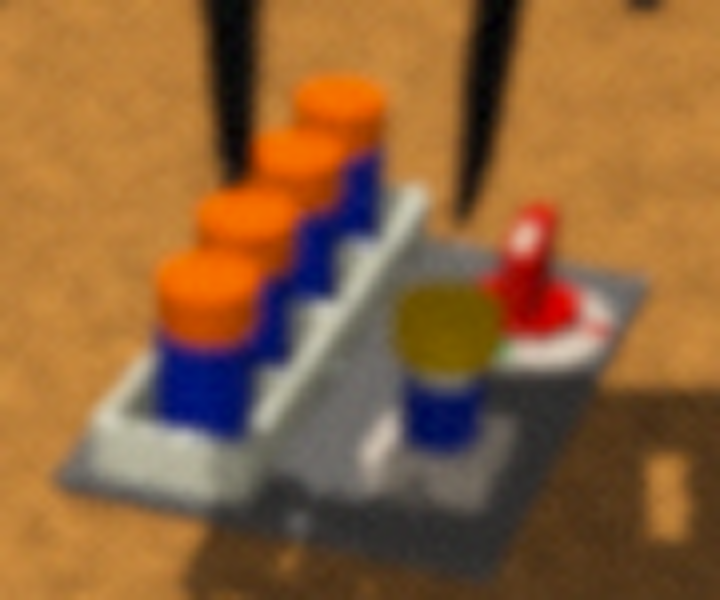

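View pics/t_20.png

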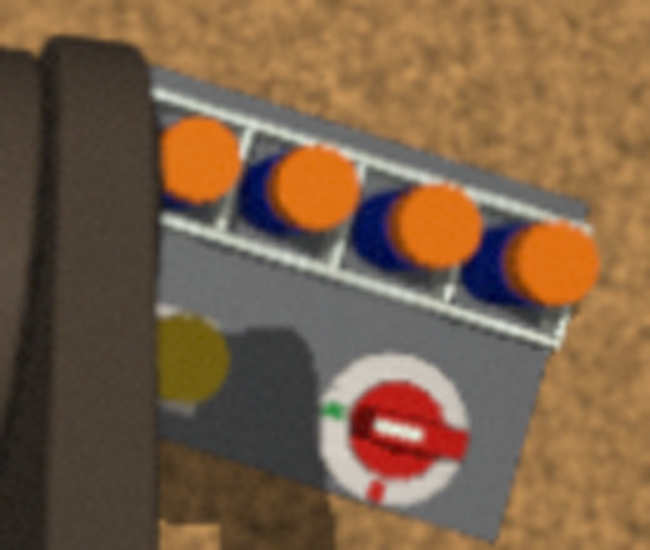

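View pics/t20.png

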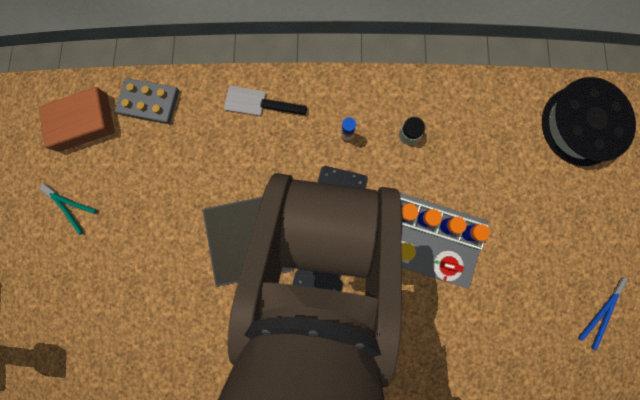

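In the last pictures the pointer is at the green mark. The four tubes stand in their cells with caps flush and the yellow cap is up. The glue stick (349,128) and jar (412,130) have not moved. I'll hand in.

```bash
python3 -c "
from bench import *
print(hand_in())"
```

```text
the job is handed in; nothing more can be done
None
```

The job is done and handed in at about 41 s of the 208 s allowed; `hand_in()` gives no verdict, so the result rests on my own checks.

- **Tubes:** All four blue tubes stand in cells 1–4. Each cap was pressed until the fingertip stopped at about 78 mm, the shut height, with 6–8 N on it. The last pictures show no white necks.
- **Sample cap:** I pulled the yellow cap up about 9.4 mm until it held against its upper stop. It still looked raised in the last pictures.
- **Lock knob:** I turned it last, 87° clockwise to its stop. The white pointer faces the green mark after release.
- **Bystanders:** The glue stick and jar are at the same pixels as at the start.

No check failed or disagreed. The arm had let go and backed well clear before I handed in.

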